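Set up a bar in V-blocks for marking out

TASK

Set up the bar for marking out on the steel plate. First stand the blue V-block squarely on the white mark and the red one squarely on the yellow mark, grooves in line, then stand the screw jack midway between the two blocks, then lay the bar in both grooves with its middle over the jack; last, stand the scribing gauge on the plate behind the bar (the side away from the robot), its scriber pointing straight at the middle of the bar with the tip about 1 cm short of it. Leave the tape measure and the screwdriver where they are.

Things in the scene. Friction and masses are not known exactly. Their poses are not given: they have to be found in the camera images.
- plate: Fixed dark-grey steel surface plate on the bench, 200 x 240 x 25 mm (x, y, z). Origin: centre of its underside; its top is 25 mm above. +x points away from the robot (far side, within 15 degrees), +y to the robot's left. Two painted marks on its top: centres 65 mm left and right of the plate's middle line, 30 mm nearer the robot than its centre.
- mark_white: White painted rectangle on the plate's top, 66 x 50 mm (x, y of the plate, same axes), flat. Origin: its centre, at the level of the plate's top. It may be the left or the right mark.
- mark_yellow: Yellow painted rectangle on the plate's top, otherwise like the white one; 130 mm from it centre to centre, along the plate's y.
- vblock_blue: Loose V-block painted blue, 56 x 40 x 55 mm (x, y, z), about 0.65 kg, standing upright on the bench. Origin: centre of its underside. A 90-degree V-groove, 44 mm wide at the top and 22 mm deep, runs along its y axis (the 40 mm way). Solid below 33 mm height: grasp it there, across 40 or 56 mm. Symmetric under a half turn.
- vblock_red: Loose V-block painted red, same shape, size and axes as the blue one.
- jack: Loose small screw jack: brass round foot 34 mm in diameter and 20 mm high, with a steel screw 14 mm in diameter above it to a total height of 35 mm. 0.16 kg. Origin: centre of its underside, z up. Stands on the bench. When it stands on the plate, its top is 3 mm short of a bar lying in the V-blocks.
- bar: Loose round aluminium bar, 24 mm diameter, 200 mm long, 0.2 to 0.35 kg. Origin: its middle, on its axis; y runs along it. Starts level, axis 38 mm above the bench, in a fixed wooden cradle 50 x 140 mm (36 mm high cheeks at 55 to 70 mm either side of the middle, 8 mm board below; the middle 110 mm of bar is free). In the V-blocks' grooves on the plate its axis is 50 mm above the plate's top.
- gauge: Loose scribing gauge, 0.4 kg: black round foot 50 mm wide, 20 mm high; square steel post 12 x 12 mm on its centre up to 120 mm; brass clamp 20 mm wide at 40 to 60 mm; orange scriber rod 5 mm thick, 50 mm up, pointing along -x, tip 60 mm from the post's centre. Origin: centre of underside. Starts upright, scriber within 35 degrees of towards the robot (world -x). Grasp the post above the clamp.
- tape: Bystander: yellow tape measure, 65 x 35 x 60 mm, standing on the bench. Origin: centre of its underside. Not to be moved.
- screwdriver: Bystander: screwdriver with an orange handle lying on the bench, about 0.2 m long along its x axis, handle to -x. Not to be moved.
There are look-alikes about, which are no part of the job. What is shaped like the gauge but turquoise is not meant. Of the things shaped like the jack, the brass one is meant.

How it is judged:
By the outcome, as a careful person would: the job done as asked, in the order asked, and still so for the second after the job is handed in, with the robot touching nothing.
It also fails if it takes over 136 s, if anything falls off the work surface, if the arm or the gripper's body presses on something with over 40 N, if the wrist force passes 120 N, or if a joint passes its speed limit or range.

ROBOT

A 7-joint arm with a two-finger parallel gripper is mounted at the origin on the work surface. World frame = base frame: x ahead of the robot, y to its left, z up, the work surface at z = 0. Lengths are in m, angles in rad, forces in N, time in s.
With the tool pointing down it reaches from about 0.4 to 0.875 m from the base axis. Payload 19.3 kg.
Tool frame: the origin (TCP) lies between the finger pads; the fingertips stand 17 mm ahead of it and the grasp point (between the pads) lies 2 mm behind it; x points along the fingers, y is the direction in which the jaws open and shut, and the axes are right-handed (so a half turn about x gives the same grasp; the last joint's range is limited). The gripper opens to 85 mm and grips with 20 to 120 N. Pads are 22 mm wide; open, the fingers measure 114 mm over their backs; the gripper's body (76 mm by 85 mm) begins 54 mm behind the grasp point. The pads swing forward as they close: fully open they stand 13 mm farther back than shut.
Start: joints at [1.213, 0.521, -0.036, 1.599, 0.021, 1.021, -0.113], TCP at [0.177, -0.599, 0.248] pointing down, gripper open.
Joint ranges: [-2.91, 2.91], [-0.3, 2.13], [-1.5, 1.42], [0.17, 2.43], [-1.26, 4.41], [0.16, 1.93], [-2.52, 2.52]. Speed limits (rad/s): [1.89, 1.89, 2.39, 2.39, 3.01, 3.01, 3.01].

INTERFACE

Orientations are given as [roll, pitch, yaw] about the fixed x, y, z axes, in that order (R = Rz(yaw) Ry(pitch) Rx(roll)).
In Python, from workcell import bot gives the robot as it stands.
- The arm moves only by the shell command python3 -m creep 'ROWS' [FORCE]. ROWS is JSON, a list of rows, each an object of numbers: "wx", "wy", "wz": the turn, a rotation vector about the tool's x, y, z in degrees; "tx", "ty", "tz": the shift along the tool's x, y, z in m; "claw": the closure, from 0 (fully open) to 1 (shut). A call has 1 to 8 rows; each row is the pose to reach, as a shift and turn from the pose measured when the call began, along the tool's axes at that moment; what a row does not reach only later rows make up. A row lasts 1/10 s, in which the tool goes at most 50 mm and 8.59 degrees, less where a joint would pass 70% of its speed; a pose out of reach is approached as far as the arm can. A call with a gripper value outside its range is refused whole. The fingers move at their own pace and stop on an object; FORCE is the grip in N (left out, the last holds). Time passes only in rows, so rows that repeat a pose let the fingers close. It gives the time, the measured TCP pose, the force and the opening at its end, in the units of the state.
- bot.observe(): the state, without advancing time (a new reading comes with each control period).
- bot.grab_frame(name): name is "scene" or "top" or "wrist"; returns the picture (384x512x3 uint8, blue, green, red); there is no depth.
- bot.get_calibration(name): a dict with "fx", "fy", "cx", "cy" (pixels), "dist_coeffs" ([k1, k2, p1, p2, k3] as OpenCV has them; the pictures are not rectified), "R" (3x3) and "t" (3): a world point X has camera coordinates R X + t. Camera axes: x right, y down, z forward; pixel columns grow to the right and rows downward; lengths in m; the calibration is good to about 2 mm. A picture is of the moment at which its call begins: read the wrist's pose just before it. get_calibration takes no time and is no camera call; for the wrist camera it gives the pose at the moment of the call.
- bot.job_done(): hands the job in, once; it reports no verdict.
The state is a dict: "clock": time; "qpos": joint angles; "qd": joint speeds; "joint_efforts": joint torques, N m; "position": TCP position; "tool_rot": TCP orientation; "force": force on the tool from outside, world axes, zero at the start; "moment": the same for the moment, N m; "grip_width": finger opening in m.
Only numpy, scipy, OpenCV 4.12 (cv2) and the standard library are available. Lean on these libraries where they do the work, as an engineer would, in place of code of your own. Each camera call takes 0.05 s, during which the arm holds its last target.

## Working session

There is one attempt and no reset: what is moved stays moved. The work goes in short steps, Python scripts to look and compute and a shell command to move; the robot and the scene stay as the last step left them, time stands still between calls to the robot, and variables do not carry over. Pictures are saved under pics/ and viewed, and the job is handed in when it is done.

```bash
ls; mkdir -p pics; python3 - <<'E'
from workcell import bot
import cv2,json
s=bot.observe()
print({k:s[k] for k in s})
for n in ["scene","top","wrist"]:
    c=bot.get_calibration(n); print(n,c)
    cv2.imwrite(f"pics/{n}0.png",bot.grab_frame(n))
E
```

```text
pics
{'clock': 0.0, 'qpos': array([ 1.21281843,  0.52201206, -0.03634233,  1.59997605,  0.02122612,
        1.02110456, -0.11280546]), 'qd': array([-0.00139123,  0.00026095, -0.00184502, -0.00029883,  0.00036049,
       -0.00049603, -0.00051145]), 'joint_efforts': array([-1.35907725e-03, -9.27083087e+01,  1.97883256e+00, -3.69922578e+01,
        1.78392988e-02,  8.13479943e-03,  8.62449099e-06]), 'position': array([ 0.17727071, -0.5990147 ,  0.24773822]), 'tool_rot': array([-1.48647804,  1.56968214,  1.94290311]), 'force': array([-0.24828542,  1.03441696,  0.40378929]), 'moment': array([-0.02162345,  0.01703964,  0.0029546 ]), 'grip_width': 0.08530136511652404}
scene {'fx': 430.670281058439, 'fy': 430.670281058439, 'cx': 258.05823454835064, 'cy': 190.19615530685863, 'dist_coeffs': array([0.01324028, 0.        , 0.        , 0.        , 0.        ]), 'R': array([[ 0.74603613,  0.66559934,  0.02018932],
       [ 0.44660082, -0.47762271, -0.75658724],
       [-0.49394109,  0.57345799, -0.65358101]]), 't': array([-0.36087969, -0.18097343,  1.53534328])}
top {'fx': 395.94415516486396, 'fy': 395.94415516486396, 'cx': 258.1230930346163, 'cy': 188.62776667840367, 'dist_coeffs': array([0.02467011, 0.        , 0.        , 0.        , 0.        ]), 'R': array([[-0.02782316, -0.99958501,  0.00746195],
       [-0.98016113,  0.02581552, -0.19651389],
       [ 0.19623971, -0.01278155, -0.98047265]]), 't': array([-0.0075836 ,  0.51508949,  1.33989075])}
wrist {'fx': 281.54599360667333, 'fy': 281.54599360667333, 'cx': 256.9963459550482, 'cy': 189.00068618019304, 'dist_coeffs': array([-0.01721297,  0.        ,  0.        ,  0.        ,  0.        ]), 'R': array([[ 2.83293409e-01, -9.59033275e-01,  1.50334389e-04],
       [-9.25735938e-01, -2.73416596e-01,  2.61259142e-01],
       [-2.50515106e-01, -7.41521627e-02, -9.65268687e-01]]), 't': array([-0.62382125, -0.03361728,  0.37751296])}
```

View pics.

View pics/top0.png

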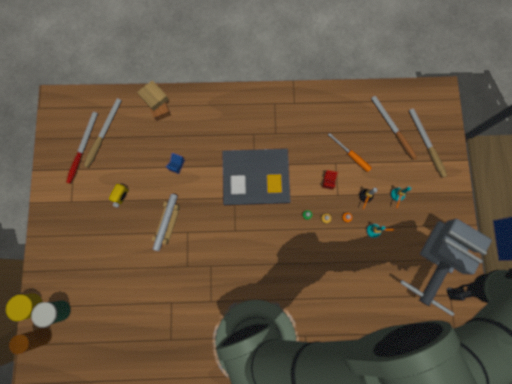

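View pics/scene0.png

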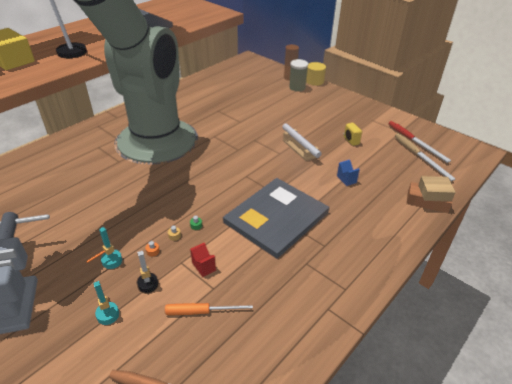

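View pics/wrist0.png

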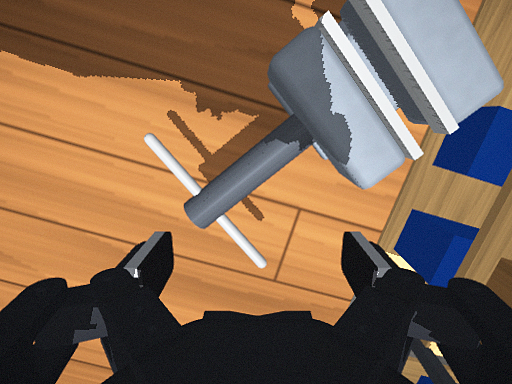

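```bash
cat > h.py <<'E'
import numpy as np,cv2,sys
from scipy.spatial.transform import Rotation as Ro
from workcell import bot
def K(c): return np.array([[c['fx'],0,c['cx']],[0,c['fy'],c['cy']],[0,0,1.]])
def rays(c,px):
    u=cv2.undistortPoints(np.float64(px).reshape(-1,1,2),K(c),c['dist_coeffs']).reshape(-1,2)
    d=np.c_[u,np.ones(len(u))]@c['R']; o=-c['R'].T@c['t']; return o,d
def onz(c,px,z):
    o,d=rays(c,px); return o+d*((z-o[2])/d[:,2])[:,None]
def proj(c,X):
    r,_=cv2.Rodrigues(np.float64(c['R'])); p,_=cv2.projectPoints(np.float64(X).reshape(-1,1,3),r,np.float64(c['t']),K(c),c['dist_coeffs']); return p.reshape(-1,2)
def toolR(s=None):
    s=s or bot.observe(); return Ro.from_euler('xyz',s['tool_rot']).as_matrix()
def yaw(s=None):
    R=toolR(s); return np.degrees(np.arctan2(R[1,1],R[0,1]))
def down(a):
    a=np.radians(a); return np.array([[0,0,-1.],[np.cos(a),np.sin(a),0],[np.sin(a),-np.cos(a),0]]).T
def go(pos,a,half=True):
    """shift/turn from present pose to TCP pos with jaw dir yaw a (deg)"""
    s=bot.observe(); R=toolR(s); 
    c=[]
    for k in ((0,180) if half else (0,)):
        w=Ro.from_matrix(R.T@down(a+k)).as_rotvec(degrees=True); c.append(w)
    w=min(c,key=np.linalg.norm)
    t=R.T@(np.array(pos)-s['position'])
    print('t %.4f %.4f %.4f'%tuple(t),'w %.2f %.2f %.2f'%tuple(w),'|t| %.3f'%np.linalg.norm(t),'rows',max(np.linalg.norm(t)/.05,np.linalg.norm(w)/8.59).round(1))
def st():
    s=bot.observe(); print('clk %.2f pos'%s['clock'],s['position'].round(4),'yaw %.2f'%yaw(s),'tilt',(toolR(s)[:,0]).round(4),'F',s['force'].round(1),'w %.4f'%s['grip_width'],'q',s['qpos'].round(2))
def shot(n,f,crop=None,sc=1):
    c=bot.get_calibration(n); im=bot.grab_frame(n); np.save('pics/'+f+'.npy',im)
    import pickle; pickle.dump(c,open('pics/'+f+'.pkl','wb'))
    o=im
    if crop: x0,y0,x1,y1=crop; o=im[y0:y1,x0:x1]
    if sc!=1: o=cv2.resize(o,None,fx=sc,fy=sc,interpolation=cv2.INTER_CUBIC)
    cv2.imwrite('pics/'+f+'.png',o); return c,im
def load(f):
    import pickle; return pickle.load(open('pics/'+f+'.pkl','rb')),np.load('pics/'+f+'.npy')
def blobs(im,lo,hi,amin=8):
    m=cv2.inRange(cv2.cvtColor(im,cv2.COLOR_BGR2HSV),lo,hi)
    n,l,s,ce=cv2.connectedComponentsWithStats(m); return [(ce[i].round(1),s[i]) for i in range(1,n) if s[i][4]>=amin],l
E
python3 - <<'E'
from h import *
c,im=shot('top','t1',(210,130,430,250),3.6)
st()
R=toolR(); w=bot.get_calibration('wrist'); s=bot.observe()
o=-w['R'].T@w['t']; print('cam in tool',R.T@(o-s['position']), 'axes', (R.T@w['R'].T).round(3).tolist())
for nm,px,z in [('plate',[256,177],.025),('white',[238,185],.025),('yel',[274,183],.025),('blue',[176,161],.05),('red',[330,178],.05),('brass',[327,217],.03),('gauge',[367,196],.05),('bar',[165,222],.04),('tape',[118,195],.05)]:
    print(nm,onz(c,[px],z)[0].round(3))
E
```

```text
clk 0.20 pos [ 0.1773 -0.5991  0.2479] yaw -73.51 tilt [-2.e-04  7.e-04 -1.e+00] F [0.  0.3 0.3] w 0.0851 q [ 1.21  0.52 -0.04  1.6   0.02  1.02 -0.11]
cam in tool [-0.12550613 -0.00104709 -0.06585574] axes [[-0.001, -0.261, 0.965], [1.0, -0.001, 0.001], [0.001, 0.965, 0.261]]
plate [ 0.563 -0.015  0.025]
white [0.535 0.05  0.025]
yel [ 0.539 -0.079  0.025]
blue [0.623 0.268 0.05 ]
red [ 0.547 -0.277  0.05 ]
brass [ 0.411 -0.261  0.03 ]
gauge [ 0.479 -0.402  0.05 ]
bar [0.407 0.305 0.04 ]
tape [0.505 0.467 0.05 ]
```

View pics/t1.png

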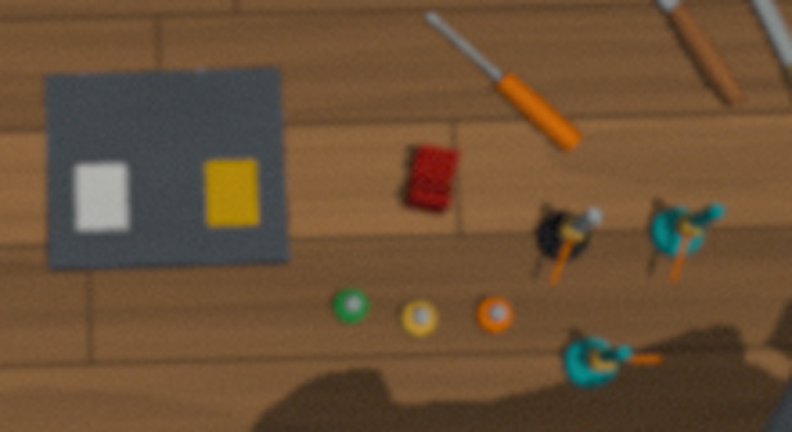

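```bash
python3 -c "
from h import *
go([0.48,-0.30,0.32],-73.5)"
```

```text
t -0.0719 -0.2010 -0.3751 w -0.01 0.00 0.04 |t| 0.432 rows 8.6
```

```bash
python3 -m creep '[{"tx":-0.05},{"tx":-0.072,"ty":-0.04,"tz":-0.075},{"tx":-0.072,"ty":-0.2,"tz":-0.375},{"tx":-0.072,"ty":-0.2,"tz":-0.375},{"tx":-0.072,"ty":-0.2,"tz":-0.375},{"tx":-0.072,"ty":-0.2,"tz":-0.375},{"tx":-0.072,"ty":-0.2,"tz":-0.375},{"tx":-0.072,"ty":-0.2,"tz":-0.375}]'
python3 - <<'E'
from h import *
st(); shot('wrist','w1'); st()
E
```

```text
clk 0.20 pos [ 0.1773 -0.5991  0.2479] yaw -73.51 tilt [-2.e-04  7.e-04 -1.e+00] F [0.  0.3 0.3] w 0.0851 q [ 1.21  0.52 -0.04  1.6   0.02  1.02 -0.11]
clk 0.25 pos [ 0.1773 -0.5992  0.248 ] yaw -73.51 tilt [-2.e-04  5.e-04 -1.e+00] F [0.  0.5 0.2] w 0.0855 q [ 1.21  0.52 -0.04  1.6   0.02  1.02 -0.11]$[0]: bad value
```

View pics/w1.png

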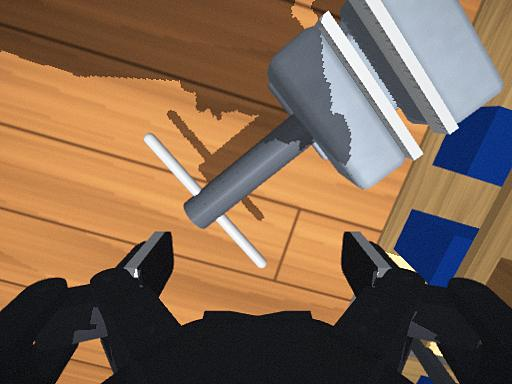

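```bash
python3 -m creep '[{"wx":0,"wy":0,"wz":0,"tx":-0.05,"ty":0,"tz":0,"claw":0}]'
```

```text
clock: 0.35
position: [0.1767, -0.5969, 0.2932]
tool_rot: [-1.501, 1.561, 1.929]
force: [0.2, -0.7, 0.1]
grip_width: 0.0851
```

```bash
python3 -m creep '[{"tx":-0.03,"ty":-0.2,"tz":-0.375,"claw":0},{"tx":-0.03,"ty":-0.2,"tz":-0.375,"claw":0},{"tx":-0.03,"ty":-0.2,"tz":-0.375,"claw":0},{"tx":-0.03,"ty":-0.2,"tz":-0.375,"claw":0},{"tx":-0.03,"ty":-0.2,"tz":-0.375,"claw":0},{"tx":-0.03,"ty":-0.2,"tz":-0.375,"claw":0},{"tx":-0.03,"ty":-0.2,"tz":-0.375,"claw":0},{"tx":-0.03,"ty":-0.2,"tz":-0.375,"claw":0}]'
```

```text
$[0]: bad value
```

```bash
python3 -m creep '[{"wx":0,"wy":0,"wz":0,"tx":-0.03,"ty":-0.2,"tz":-0.375,"claw":0},{"wx":0,"wy":0,"wz":0,"tx":-0.03,"ty":-0.2,"tz":-0.375,"claw":0},{"wx":0,"wy":0,"wz":0,"tx":-0.03,"ty":-0.2,"tz":-0.375,"claw":0},{"wx":0,"wy":0,"wz":0,"tx":-0.03,"ty":-0.2,"tz":-0.375,"claw":0},{"wx":0,"wy":0,"wz":0,"tx":-0.03,"ty":-0.2,"tz":-0.375,"claw":0},{"wx":0,"wy":0,"wz":0,"tx":-0.03,"ty":-0.2,"tz":-0.375,"claw":0},{"wx":0,"wy":0,"wz":0,"tx":-0.03,"ty":-0.2,"tz":-0.375,"claw":0},{"wx":0,"wy":0,"wz":0,"tx":-0.03,"ty":-0.2,"tz":-0.375,"claw":0}]'
python3 - <<'E'
from h import *
st(); shot('wrist','w1'); st()
E
```

```text
clock: 1.15
position: [0.4616, -0.3161, 0.3235]
tool_rot: [-1.509, 1.561, 1.92]
force: [1.1, -1.3, 0.1]
grip_width: 0.0854
clk 1.15 pos [ 0.4616 -0.3161  0.3235] yaw -73.50 tilt [-0.0034  0.0093 -1.    ] F [ 1.1 -1.3  0.1] w 0.0854 q [ 0.63  0.35 -0.17  1.67  0.06  1.13 -0.84]
clk 1.20 pos [ 0.4677 -0.3091  0.3239] yaw -73.01 tilt [-4.000e-04  1.230e-02 -9.999e-01] F [ 5.6 10.3 -0.9] w 0.0855 q [ 0.62  0.35 -0.18  1.67  0.06  1.13 -0.85]
```

View pics/w1.png

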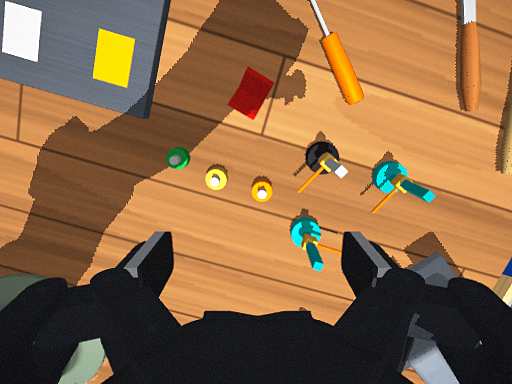

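```bash
python3 - <<'E'
from h import *
c,im=load('w1')
a=cv2.resize(im[140:220,150:350],None,fx=4,fy=4,interpolation=cv2.INTER_CUBIC)
s=cv2.imread('pics/scene0.png'); b=cv2.resize(s[205:300,80:220],None,fx=3,fy=3,interpolation=cv2.INTER_CUBIC)
b=cv2.copyMakeBorder(b,0,0,0,800-b.shape[1],cv2.BORDER_CONSTANT)
cv2.imwrite('pics/c1.png',np.vstack([a[:300],b[:285]]))
E
```

```text
(no output)
```

View pics/c1.png

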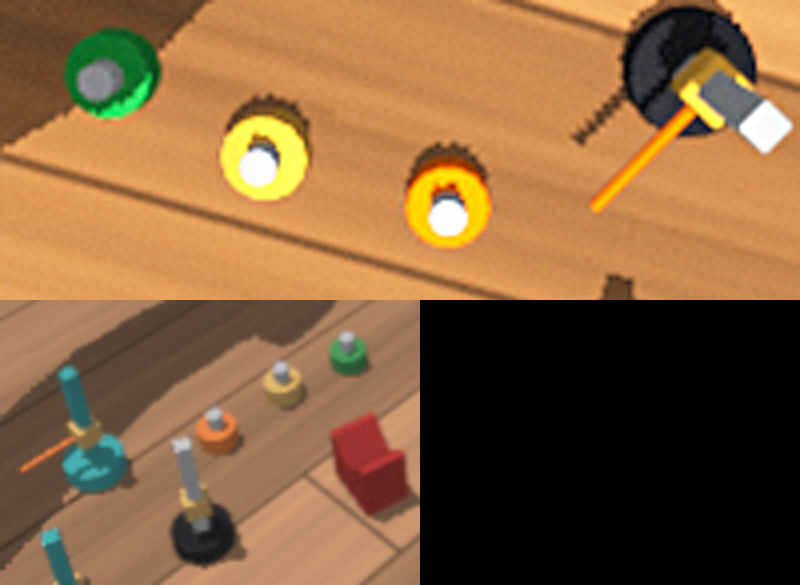

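```bash
python3 -c "
from h import *
go([0.53,0.12,0.32],-90)"
```

```text
t 0.0092 -0.3921 -0.1849 w 16.98 -0.08 0.70 |t| 0.434 rows 8.7
```

```bash
python3 -m creep '[{"wx":5,"wy":0,"wz":0.7,"tx":0,"ty":-0.39,"tz":-0.185,"claw":0},{"wx":10,"wy":0,"wz":0.7,"tx":0,"ty":-0.39,"tz":-0.185,"claw":0},{"wx":17,"wy":0,"wz":0.7,"tx":0.009,"ty":-0.39,"tz":-0.185,"claw":0},{"wx":17,"wy":0,"wz":0.7,"tx":0.009,"ty":-0.39,"tz":-0.185,"claw":0},{"wx":17,"wy":0,"wz":0.7,"tx":0.009,"ty":-0.39,"tz":-0.185,"claw":0},{"wx":17,"wy":0,"wz":0.7,"tx":0.009,"ty":-0.39,"tz":-0.185,"claw":0},{"wx":17,"wy":0,"wz":0.7,"tx":0.009,"ty":-0.39,"tz":-0.185,"claw":0},{"wx":17,"wy":0,"wz":0.7,"tx":0.009,"ty":-0.39,"tz":-0.185,"claw":0}]'
python3 -m creep '[{"wx":0,"wy":0,"wz":0,"tx":0,"ty":-0.015,"tz":-0.006,"claw":0},{"wx":0,"wy":0,"wz":0,"tx":0,"ty":-0.015,"tz":-0.006,"claw":0},{"wx":0,"wy":0,"wz":0,"tx":0,"ty":-0.015,"tz":-0.006,"claw":0}]'
python3 - <<'E'
from h import *
st(); shot('wrist','w2'); st()
E
```

```text
clock: 2.0
position: [0.5237, 0.0773, 0.3209]
tool_rot: [-3.059, 1.569, 0.082]
force: [1.2, -0.9, 0.3]
grip_width: 0.0856
clock: 2.3
position: [0.5297, 0.092, 0.3207]
tool_rot: [3.02, 1.569, -0.122]
force: [0.7, -0.7, -0.4]
grip_width: 0.0855
clk 2.30 pos [0.5297 0.092  0.3207] yaw -90.01 tilt [ 1.4e-03 -2.0e-04 -1.0e+00] F [ 0.7 -0.7 -0.4] w 0.0855 q [-0.03  0.32 -0.32  1.73  0.11  1.11 -1.96]
clk 2.35 pos [0.5297 0.0913 0.3207] yaw -90.08 tilt [ 1.5e-03 -4.0e-04 -1.0e+00] F [-0.1  0.4 -0.5] w 0.0851 q [-0.03  0.32 -0.32  1.73  0.11  1.11 -1.96]
```

View pics/w2.png

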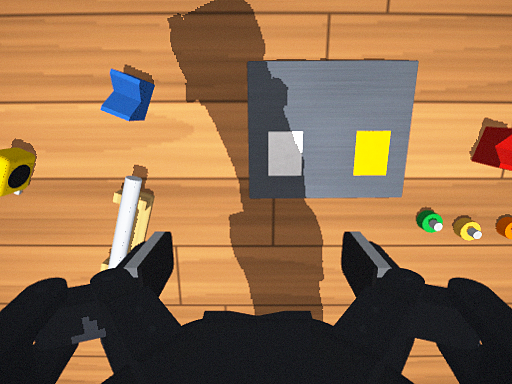

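```bash
python3 - <<'E'
from h import *
c,im=load('w2')
cv2.imwrite('pics/c2.png',cv2.resize(im[55:135,85:165],None,fx=7,fy=7,interpolation=cv2.INTER_CUBIC))
hsv=cv2.cvtColor(im,cv2.COLOR_BGR2HSV)
# plate: low saturation dark-grey
b,l=blobs(im,(22,120,120),(35,255,255),200)
for ce,s in b: print('yel',ce,s, hsv[int(ce[1]),int(ce[0])])
b,l=blobs(im,(95,150,40),(125,255,255),100)
for ce,s in b: print('blue',ce,s, onz(c,[ce],.035))
m=((hsv[...,1]<70)|((hsv[...,0]>22)&(hsv[...,0]<35)&(hsv[...,1]>200))).astype(np.uint8); m[:,:235]=0;m[:50]=0;m[205:]=0;m[:,425:]=0
m=cv2.morphologyEx(m,cv2.MORPH_CLOSE,np.ones((5,5)))
cn=max(cv2.findContours(m,0,2)[0],key=cv2.contourArea)
ap=cv2.approxPolyDP(cv2.convexHull(cn),6,True).reshape(-1,2); print(ap.tolist())
print(onz(c,ap,.025).round(4).tolist())
E
```

```text
yel [371.3 152.3] [ 353  131   38   44 1467] [ 29 255 255]
yel [ 13. 167.] [  0 148  35  48 960] [ 25 255 161]
blue [128.1  96.6] [ 101   69   53   52 1758] [[0.61829759 0.2722069  0.035     ]]
[[418, 61], [401, 196], [249, 197], [248, 61]]
[[0.6662, -0.1321, 0.025], [0.4702, -0.1335, 0.025], [0.4689, 0.1049, 0.025], [0.6654, 0.1047, 0.025]]
```

View pics/c2.png

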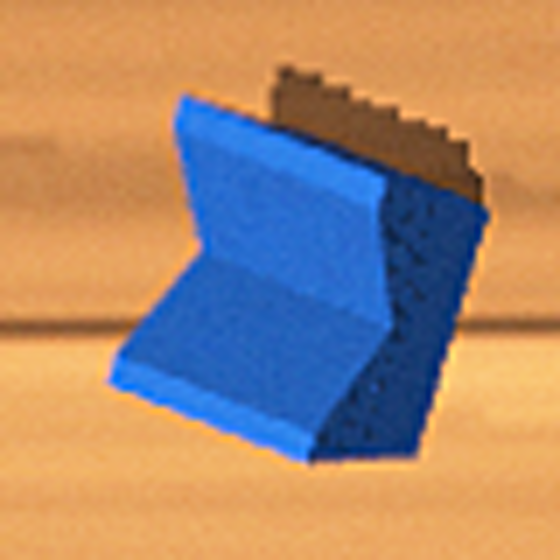

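```bash
python3 - <<'E'
from h import *
c,im=load('w2')
p=np.array([[182,97],[385,180],[312,462],[110,385]])/7+[85,55]-.4
P=onz(c,p,.055); print(P.round(4).tolist(), P.mean(0).round(4))
for a,b in ((0,1),(3,2),(0,3),(1,2)):
    d=P[b]-P[a]; print(np.hypot(*d[:2]).round(4), np.degrees(np.arctan2(d[1],d[0])).round(1))
b=np.array([[490,213],[417,457]])/7+[85,55]-.4; B=onz(c,b,0); print(B.round(4)); d=B[1]-B[0];print(np.hypot(*d[:2]).round(4), np.degrees(np.arctan2(d[1],d[0])).round(1))
E
```

```text
[[0.6522, 0.2824, 0.055], [0.6374, 0.246, 0.055], [0.5861, 0.2656, 0.055], [0.6007, 0.303, 0.055]] [0.6191 0.2743 0.055 ]
0.0393 -112.1
0.0402 -111.3
0.0555 158.2
0.0549 159.1
[[0.6366 0.2456 0.    ]
 [0.5858 0.2665 0.    ]]
0.0549 157.7
```

```bash
python3 -c "
from h import *
go([0.619,0.274,0.13],-21.5)"
```

```text
t 0.1908 -0.1829 -0.0888 w -68.58 -0.06 -0.07 |t| 0.279 rows 8.0
```

```bash
python3 -m creep '[{"wx":-17,"wy":0,"wz":0,"tx":0.03,"ty":-0.05,"tz":-0.02,"claw":0},{"wx":-30,"wy":0,"wz":0,"tx":0.05,"ty":-0.08,"tz":-0.04,"claw":0},{"wx":-45,"wy":0,"wz":0,"tx":0.08,"ty":-0.12,"tz":-0.06,"claw":0},{"wx":-55,"wy":0,"wz":0,"tx":0.11,"ty":-0.16,"tz":-0.08,"claw":0},{"wx":-68.6,"wy":0,"wz":0,"tx":0.14,"ty":-0.183,"tz":-0.089,"claw":0},{"wx":-68.6,"wy":0,"wz":0,"tx":0.191,"ty":-0.183,"tz":-0.089,"claw":0},{"wx":-68.6,"wy":0,"wz":0,"tx":0.191,"ty":-0.183,"tz":-0.089,"claw":0},{"wx":-68.6,"wy":0,"wz":0,"tx":0.191,"ty":-0.183,"tz":-0.089,"claw":0}]' | head -2
python3 -m creep '[{"wx":-4,"wy":0,"wz":0,"tx":0,"ty":0,"tz":0,"claw":0},{"wx":-4,"wy":0,"wz":0,"tx":0,"ty":0,"tz":0,"claw":0}]' | head -2
python3 - <<'E'
from h import *
st(); shot('wrist','w3'); st();go([0.619,0.274,0.02],-21.5)
E
```

```text
clock: 3.15
position: [0.6189, 0.2722, 0.1278]
clock: 3.35
position: [0.6194, 0.2701, 0.1274]
clk 3.35 pos [0.6194 0.2701 0.1274] yaw -17.24 tilt [-0.0017 -0.0031 -1.    ] F [-0.3  0.5 -0.7] w 0.0853 q [-0.16  0.79 -0.56  1.53  0.48  0.97 -1.16]
clk 3.40 pos [0.6193 0.2706 0.1276] yaw -17.41 tilt [-0.0014 -0.0028 -1.    ] F [-0.1  0.2  0.2] w 0.0851 q [-0.16  0.79 -0.56  1.53  0.48  0.97 -1.17]
t 0.1076 -0.0013 -0.0035 w 4.09 0.18 0.02 |t| 0.108 rows 2.2
```

View pics/w3.png

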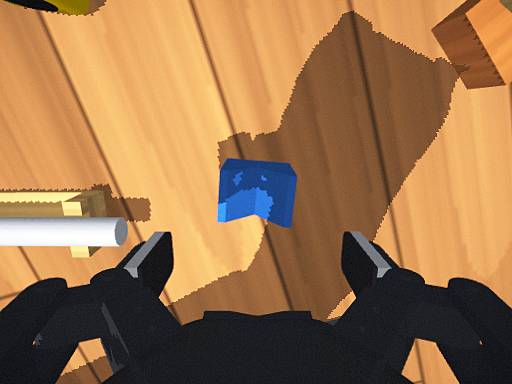

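```bash
python3 -m creep '[{"wx":4.1,"wy":0.2,"wz":0,"tx":0.03,"ty":-0.001,"tz":-0.0035,"claw":0},{"wx":4.1,"wy":0.2,"wz":0,"tx":0.06,"ty":-0.001,"tz":-0.0035,"claw":0},{"wx":4.1,"wy":0.2,"wz":0,"tx":0.09,"ty":-0.001,"tz":-0.0035,"claw":0},{"wx":4.1,"wy":0.2,"wz":0,"tx":0.106,"ty":-0.001,"tz":-0.0035,"claw":0},{"wx":4.1,"wy":0.2,"wz":0,"tx":0.106,"ty":-0.001,"tz":-0.0035,"claw":0},{"wx":4.1,"wy":0.2,"wz":0,"tx":0.106,"ty":-0.001,"tz":-0.0035,"claw":0}]'
python3 - <<'E'
from h import *
st(); go([0.619,0.274,0.02],-21.5)
E
```

```text
clock: 4.0
position: [0.6198, 0.2741, 0.0226]
tool_rot: [2.981, 1.57, 1.033]
force: [0.1, 1.6, 0.5]
grip_width: 0.0854
clk 4.00 pos [0.6198 0.2741 0.0226] yaw -21.57 tilt [ 5.e-04  9.e-04 -1.e+00] F [0.1 1.6 0.5] w 0.0854 q [-0.21  0.92 -0.48  1.56  0.54  0.8  -1.29]
t 0.0026 -0.0007 0.0004 w -0.07 -0.06 -0.01 |t| 0.003 rows 0.1
```

```bash
python3 -m creep '[{"wx":0,"wy":0,"wz":0,"tx":0,"ty":0,"tz":0,"claw":1},{"wx":0,"wy":0,"wz":0,"tx":0,"ty":0,"tz":0,"claw":1},{"wx":0,"wy":0,"wz":0,"tx":0,"ty":0,"tz":0,"claw":1},{"wx":0,"wy":0,"wz":0,"tx":0,"ty":0,"tz":0,"claw":1},{"wx":0,"wy":0,"wz":0,"tx":0,"ty":0,"tz":0,"claw":1},{"wx":0,"wy":0,"wz":0,"tx":0,"ty":0,"tz":0,"claw":1}]' 70
python3 - <<'E'
from h import *
st(); shot('wrist','w4')
E
```

```text
clock: 4.6
position: [0.6205, 0.2744, 0.0243]
tool_rot: [2.568, 1.568, 0.62]
force: [-1.1, -0.6, 9.9]
grip_width: 0.0554
clk 4.60 pos [0.6205 0.2744 0.0243] yaw -21.60 tilt [ 0.0023  0.0017 -1.    ] F [-1.1 -0.6  9.9] w 0.0554 q [-0.21  0.92 -0.48  1.56  0.54  0.8  -1.29]
```

View pics/w4.png

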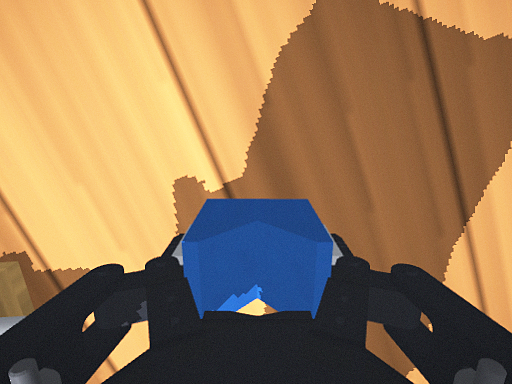

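```bash
python3 - <<'E'
from h import *
c,im=load('w4'); s=bot.observe(); R=toolR(s)
cv2.imwrite('pics/c4.png',cv2.resize(im[190:320,160:360],None,fx=4,fy=4,interpolation=cv2.INTER_CUBIC))
for px,z in (([207,199],0),([308,199],0),([183,241],.055),([333,241],.055)):
    print((R.T@(onz(c,[px],z)[0]-s['position'])).round(4))
# wrist bias check versus top
E
```

```text
[ 0.0243 -0.0284 -0.0202]
[ 0.0244  0.0279 -0.0202]
[-0.0307 -0.0277 -0.0211]
[-0.0306  0.0275 -0.021 ]
```

View pics/c4.png

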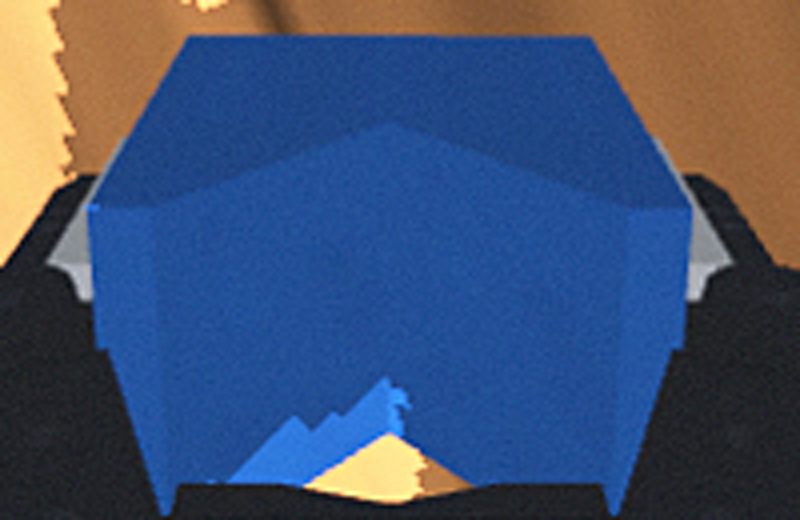

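```bash
python3 - <<'E'
from h import *
c,im=load('w2'); hsv=cv2.cvtColor(im,cv2.COLOR_BGR2HSV)
cv2.imwrite('pics/c5.png',cv2.resize(im[55:205,240:425],None,fx=4,fy=4,interpolation=cv2.INTER_CUBIC))
for nm,m in (('y',(hsv[...,0]>22)&(hsv[...,0]<35)&(hsv[...,1]>150)),('w',(hsv[...,2]>140)&(hsv[...,1]<60))):
    m=m.astype(np.uint8); m[:115]=0;m[190:]=0;m[:,:255]=0;m[:,405:]=0
    cn=max(cv2.findContours(m,0,2)[0],key=cv2.contourArea)
    P=onz(c,cn.reshape(-1,2),.025)[:,:2]; r=cv2.minAreaRect(np.float32(P*1000)); print(nm,r)
E
```

```text
y ((537.7548217773438, -79.39590454101562), (64.88096618652344, 50.297035217285156), 0.21879732608795166)
w ((537.154296875, -28.66973114013672), (111.62195587158203, 209.47740173339844), 0.10925567150115967)
```

View pics/c5.png

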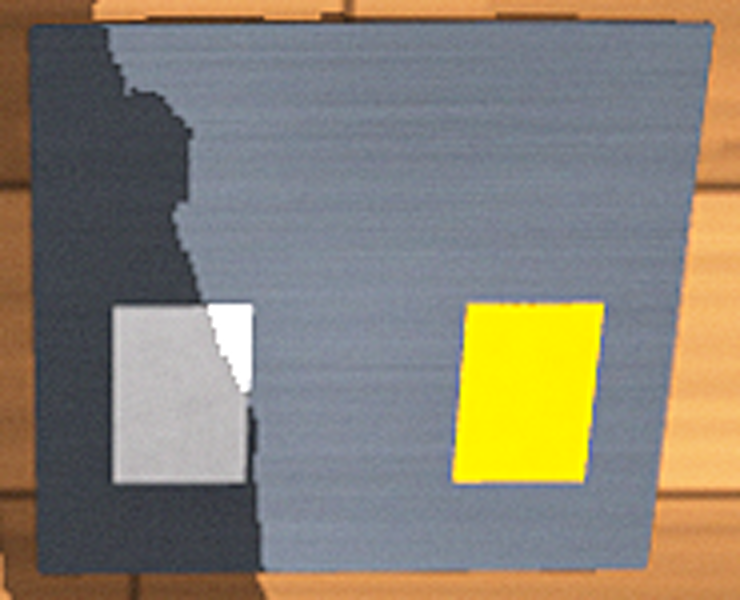

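```bash
python3 - <<'E'
from h import *
c,im=load('w2')
p=np.array([[113,305],[252,304],[246,482],[112,483]])/4+[240,55]-.4
P=onz(c,p,.025); print(P.round(4).tolist(),P.mean(0))
go([0.6205,.2744,.14],0.3)
go([0.5375,.0508,.14],0.3)
E
```

```text
[[0.5703, 0.0764, 0.025], [0.5706, 0.0253, 0.025], [0.5038, 0.0249, 0.025], [0.5034, 0.0761, 0.025]] [0.53701415 0.05067014 0.025     ]
t -0.1157 0.0002 -0.0003 w -21.90 -0.12 -0.12 |t| 0.116 rows 2.5
t -0.1163 0.0053 0.2381 w -21.90 -0.12 -0.12 |t| 0.265 rows 5.3
```

```bash
python3 -m creep '[{"wx":0,"wy":0,"wz":0,"tx":-0.04,"ty":0,"tz":0,"claw":1},{"wx":0,"wy":0,"wz":0,"tx":-0.08,"ty":0,"tz":0,"claw":1},{"wx":-8,"wy":0,"wz":0,"tx":-0.116,"ty":0.001,"tz":0.04,"claw":1},{"wx":-14,"wy":0,"wz":0,"tx":-0.116,"ty":0.003,"tz":0.09,"claw":1},{"wx":-21.9,"wy":0,"wz":0,"tx":-0.116,"ty":0.004,"tz":0.14,"claw":1},{"wx":-21.9,"wy":0,"wz":0,"tx":-0.116,"ty":0.005,"tz":0.19,"claw":1},{"wx":-21.9,"wy":0,"wz":0,"tx":-0.116,"ty":0.005,"tz":0.238,"claw":1},{"wx":-21.9,"wy":0,"wz":0,"tx":-0.116,"ty":0.005,"tz":0.238,"claw":1}]'
python3 -m creep '[{"wx":0,"wy":0,"wz":0,"tx":0,"ty":0,"tz":0.002,"claw":1},{"wx":0,"wy":0,"wz":0,"tx":0,"ty":0,"tz":0.002,"claw":1}]'|tail -1
python3 - <<'E'
from h import *
st(); shot('wrist','w5');st()
go([0.5375,.0508,.06],0.3)
E
```

```text
clock: 5.45
position: [0.5349, 0.0431, 0.1393]
tool_rot: [-0.154, 1.567, -1.728]
force: [0.6, 0.2, -7.8]
grip_width: 0.0553
grip_width: 0.0557
clk 5.65 pos [0.5348 0.0402 0.1394] yaw -0.21 tilt [-7.0e-04 -4.4e-03 -1.0e+00] F [-0.2  0.4 -7.5] w 0.0557 q [ 0.3   0.61 -0.67  1.9   0.52  0.81 -0.66]
clk 5.70 pos [0.535  0.0413 0.1394] yaw -0.14 tilt [-5.0e-04 -3.6e-03 -1.0e+00] F [-0.6  0.8 -8.1] w 0.0553 q [ 0.29  0.61 -0.67  1.9   0.52  0.81 -0.66]
t 0.0794 0.0026 -0.0098 w -0.44 0.21 0.03 |t| 0.080 rows 1.6
```

View pics/w5.png

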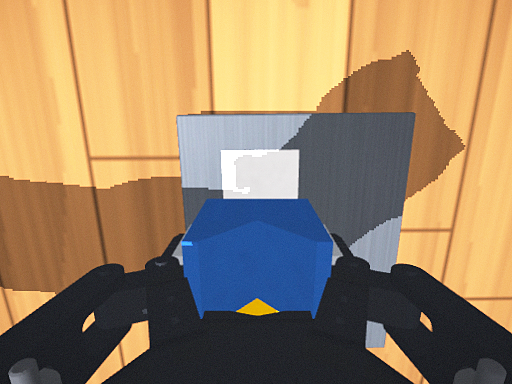

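```bash
python3 -m creep '[{"wx":-0.4,"wy":0.2,"wz":0,"tx":0.02,"ty":0.0026,"tz":-0.0098,"claw":1},{"wx":-0.4,"wy":0.2,"wz":0,"tx":0.045,"ty":0.0026,"tz":-0.0098,"claw":1},{"wx":-0.4,"wy":0.2,"wz":0,"tx":0.07,"ty":0.0026,"tz":-0.0098,"claw":1},{"wx":-0.4,"wy":0.2,"wz":0,"tx":0.08,"ty":0.0026,"tz":-0.0098,"claw":1},{"wx":-0.4,"wy":0.2,"wz":0,"tx":0.08,"ty":0.0026,"tz":-0.0098,"claw":1},{"wx":-0.4,"wy":0.2,"wz":0,"tx":0.08,"ty":0.0026,"tz":-0.0098,"claw":1}]'
python3 - <<'E'
from h import *
st(); shot('wrist','w6');st()
go([0.5373,.0507,.0493],0.3)
E
```

```text
clock: 6.3
position: [0.538, 0.0515, 0.0601]
tool_rot: [2.307, 1.57, 0.741]
force: [1.1, -0.6, -7.5]
grip_width: 0.0551
clk 6.30 pos [0.538  0.0515 0.0601] yaw 0.30 tilt [ 3.e-04  3.e-04 -1.e+00] F [ 1.1 -0.6 -7.5] w 0.0551 q [ 0.21  0.73 -0.58  1.93  0.63  0.67 -0.76]
clk 6.35 pos [0.5382 0.0513 0.0604] yaw 0.28 tilt [ 9.e-04  1.e-04 -1.e+00] F [-0.1 -0.2 -7.3] w 0.0553 q [ 0.21  0.73 -0.58  1.93  0.63  0.67 -0.76]
t 0.0111 -0.0009 0.0006 w -0.02 -0.01 -0.05 |t| 0.011 rows 0.2
```

View pics/w6.png

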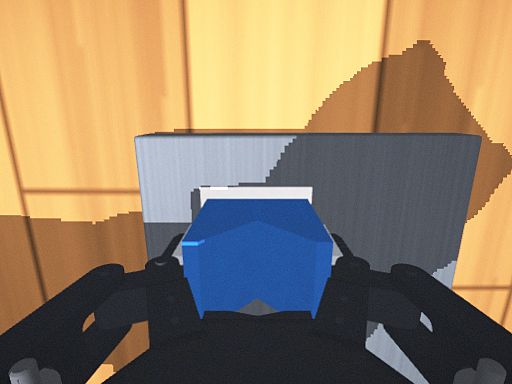

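```bash
python3 -m creep '[{"wx":0,"wy":0,"wz":0,"tx":0.005,"ty":-0.001,"tz":0.0006,"claw":1},{"wx":0,"wy":0,"wz":0,"tx":0.009,"ty":-0.001,"tz":0.0006,"claw":1},{"wx":0,"wy":0,"wz":0,"tx":0.0105,"ty":-0.001,"tz":0.0006,"claw":1},{"wx":0,"wy":0,"wz":0,"tx":0.0105,"ty":-0.001,"tz":0.0006,"claw":1},{"wx":0,"wy":0,"wz":0,"tx":0.0105,"ty":-0.001,"tz":0.0006,"claw":1}]'
python3 - <<'E'
from h import *
st(); c,im=shot('wrist','w7',(160,120,360,250),4)
s=bot.observe(); R=toolR(s)
go([0.5373,.0507,.0493],0.3)
E
```

```text
clock: 6.85
position: [0.5372, 0.0507, 0.0499]
tool_rot: [1.791, 1.57, 0.225]
force: [-0.5, 0.3, -7.9]
grip_width: 0.0554
clk 6.85 pos [0.5372 0.0507 0.0499] yaw 0.28 tilt [ 9.e-04  2.e-04 -1.e+00] F [-0.5  0.3 -7.9] w 0.0554 q [ 0.2   0.75 -0.57  1.94  0.65  0.65 -0.77]
t 0.0007 0.0000 0.0000 w -0.02 -0.01 -0.06 |t| 0.001 rows 0.0
```

View pics/w7.png

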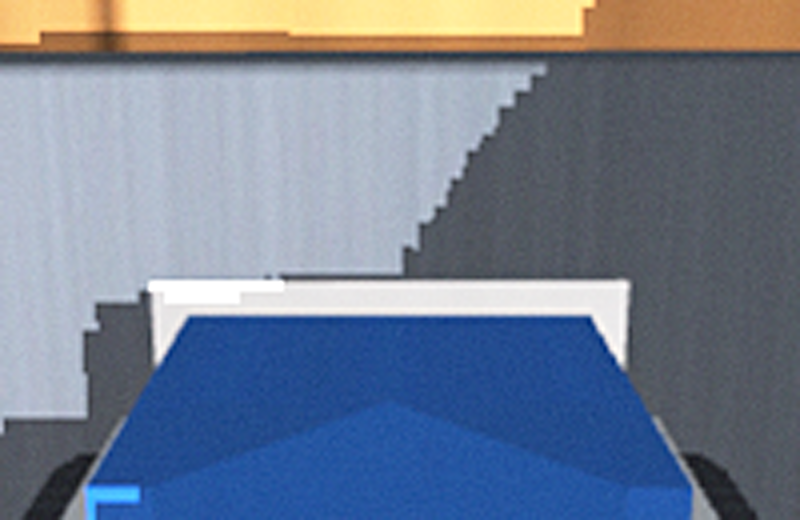

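```bash
python3 -m creep '[{"wx":0,"wy":0,"wz":0,"tx":0.001,"ty":0,"tz":0,"claw":1},{"wx":0,"wy":0,"wz":0,"tx":0.0015,"ty":0,"tz":0,"claw":1},{"wx":0,"wy":0,"wz":0,"tx":0.0015,"ty":0,"tz":0,"claw":1}]'
```

```text
clock: 7.2
position: [0.5374, 0.0507, 0.0492]
tool_rot: [1.355, 1.569, -0.211]
force: [-4.8, -0.9, 10.7]
grip_width: 0.0551
```

```bash
python3 -m creep '[{"wx":0,"wy":0,"wz":0,"tx":0,"ty":0,"tz":0,"claw":0.2},{"wx":0,"wy":0,"wz":0,"tx":0,"ty":0,"tz":0,"claw":0},{"wx":0,"wy":0,"wz":0,"tx":0,"ty":0,"tz":0,"claw":0},{"wx":0,"wy":0,"wz":0,"tx":0,"ty":0,"tz":0,"claw":0}]'
python3 -m creep '[{"wx":0,"wy":0,"wz":0,"tx":-0.04,"ty":0,"tz":0,"claw":0},{"wx":0,"wy":0,"wz":0,"tx":-0.09,"ty":0,"tz":0,"claw":0},{"wx":0,"wy":0,"wz":0,"tx":-0.12,"ty":0,"tz":0,"claw":0},{"wx":0,"wy":0,"wz":0,"tx":-0.12,"ty":0,"tz":0,"claw":0},{"wx":0,"wy":0,"wz":0,"tx":-0.12,"ty":0,"tz":0,"claw":0}]'
python3 - <<'E'
from h import *
st(); c,im=shot('wrist','w8');st()
E
```

```text
clock: 7.6
position: [0.5375, 0.0507, 0.0493]
tool_rot: [1.445, 1.569, -0.121]
force: [-0.9, 0.4, 0.2]
grip_width: 0.0851
clock: 8.1
position: [0.5375, 0.0505, 0.1696]
tool_rot: [1.389, 1.568, -0.177]
force: [-0.9, 0.4, -0.7]
grip_width: 0.0856
clk 8.10 pos [0.5375 0.0505 0.1696] yaw 0.25 tilt [ 2.9e-03 -5.0e-04 -1.0e+00] F [-0.9  0.4 -0.7] w 0.0856 q [ 0.31  0.57 -0.7   1.88  0.48  0.87 -0.63]
clk 8.15 pos [0.5371 0.0505 0.1688] yaw 0.26 tilt [ 1.4e-03 -5.0e-04 -1.0e+00] F [-0.5  0.5 -0. ] w 0.0855 q [ 0.3   0.57 -0.7   1.88  0.48  0.87 -0.63]
```

View pics/w8.png

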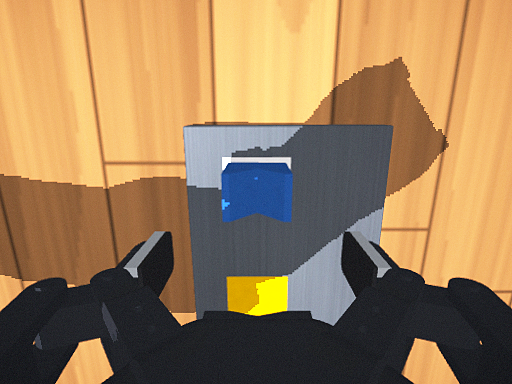

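```bash
python3 -m creep '[{"wx":0,"wy":0,"wz":0,"tx":-0.02,"ty":-0.003,"tz":0.05,"claw":0},{"wx":0,"wy":0,"wz":0,"tx":-0.04,"ty":-0.003,"tz":0.1,"claw":0},{"wx":0,"wy":0,"wz":0,"tx":-0.05,"ty":-0.003,"tz":0.15,"claw":0},{"wx":0,"wy":0,"wz":0,"tx":-0.05,"ty":-0.003,"tz":0.2,"claw":0},{"wx":0,"wy":0,"wz":0,"tx":-0.05,"ty":-0.003,"tz":0.25,"claw":0},{"wx":0,"wy":0,"wz":0,"tx":-0.05,"ty":-0.003,"tz":0.29,"claw":0},{"wx":0,"wy":0,"wz":0,"tx":-0.05,"ty":-0.003,"tz":0.29,"claw":0},{"wx":0,"wy":0,"wz":0,"tx":-0.05,"ty":-0.003,"tz":0.29,"claw":0}]'
python3 -m creep '[{"wx":0,"wy":0,"wz":0,"tx":0,"ty":0,"tz":0,"claw":0},{"wx":0,"wy":0,"wz":0,"tx":0,"ty":0,"tz":0,"claw":0}]'
python3 - <<'E'
from h import *
st(); c,im=shot('wrist','w9');st()
E
```

```text
clock: 8.95
position: [0.5346, -0.2402, 0.2174]
tool_rot: [-2.525, 1.57, 2.191]
force: [0.5, 0.7, -0.3]
grip_width: 0.0852
clock: 9.15
position: [0.5346, -0.239, 0.2168]
tool_rot: [-2.356, 1.569, 2.361]
force: [-0.5, 0.0, 0.2]
grip_width: 0.0851
clk 9.15 pos [ 0.5346 -0.239   0.2168] yaw 0.25 tilt [-0.0014  0.0014 -1.    ] F [-0.5  0.   0.2] w 0.0851 q [ 0.8   0.58 -0.7   1.71  0.42  1.01 -0.04]
clk 9.20 pos [ 0.5347 -0.2391  0.2171] yaw 0.25 tilt [-0.0011  0.0012 -1.    ] F [0.1 0.3 0.6] w 0.0856 q [ 0.8   0.58 -0.7   1.71  0.42  1.01 -0.04]
```

View pics/w9.png

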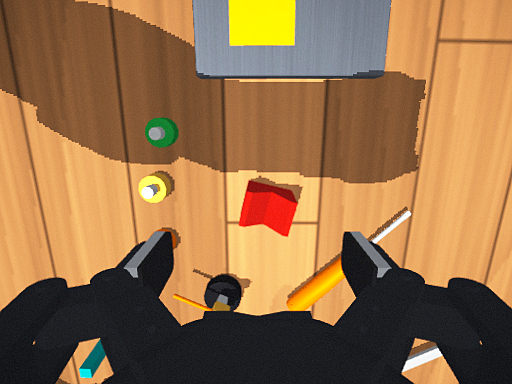

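```bash
python3 - <<'E'
from h import *
c,im=load('w9')
cv2.imwrite('pics/c9.png',cv2.resize(im[170:245,230:310],None,fx=7,fy=7,interpolation=cv2.INTER_CUBIC))
E
```

```text
(no output)
```

View pics/c9.png

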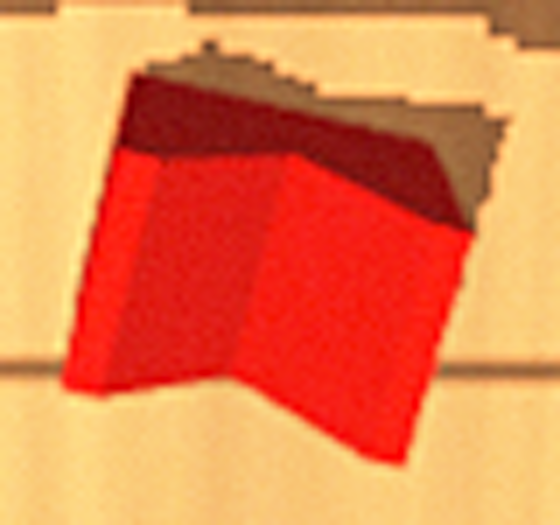

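```bash
python3 - <<'E'
from h import *
c,im=load('w9')
f=lambda a:np.array(a)/7+[230,170]-.4
P=onz(c,f([[118,148],[474,232],[405,466],[63,385]]),.055); print(P.round(4).tolist(),P.mean(0))
B=onz(c,f([[132,72],[432,145]]),0)
for Q,a,b in ((P,0,1),(P,3,2),(P,0,3),(P,1,2),(B,0,1)):
    d=Q[b]-Q[a]; print(np.hypot(*d[:2]).round(4), np.degrees(np.arctan2(d[1],d[0])).round(1))
print(B)
E
```

```text
[[0.5229, -0.2518, 0.055], [0.5773, -0.2649, 0.055], [0.568, -0.3038, 0.055], [0.514, -0.2903, 0.055]] [ 0.54552358 -0.27767134  0.055     ]
0.0559 -13.5
0.0556 -14.0
0.0395 -102.9
0.04 -103.5
0.0556 -13.8
[[ 0.52321497 -0.25288046  0.        ]
 [ 0.57719573 -0.26613377  0.        ]]
```

```bash
python3 - <<'E'
from h import *
c,im=load('w9')
print(onz(c,[[410,210],[385,232],[322,278],[290,303]],.012).round(3).tolist())
print(onz(c,[[222,285]],.02).round(3))
go([.5455,-.2777,.10],-13.7); go([.5455,-.2777,.027],-13.7)
E
```

```text
[[0.724, -0.288, 0.012], [0.697, -0.317, 0.012], [0.621, -0.384, 0.012], [0.58, -0.423, 0.012]]
[[ 0.489 -0.39   0.02 ]]
t 0.1170 0.0107 0.0388 w 13.95 -0.06 0.07 |t| 0.124 rows 2.5
t 0.1900 0.0108 0.0389 w 13.95 -0.06 0.07 |t| 0.194 rows 3.9
```

Clear of the screwdriver and gauge. Descending in one go with a settle.

```bash
python3 -m creep '[{"wx":7,"wy":0,"wz":0,"tx":0.03,"ty":0.01,"tz":0.039,"claw":0},{"wx":14,"wy":0,"wz":0,"tx":0.07,"ty":0.011,"tz":0.039,"claw":0},{"wx":14,"wy":0,"wz":0,"tx":0.11,"ty":0.011,"tz":0.039,"claw":0},{"wx":14,"wy":0,"wz":0,"tx":0.117,"ty":0.011,"tz":0.039,"claw":0},{"wx":14,"wy":0,"wz":0,"tx":0.145,"ty":0.011,"tz":0.039,"claw":0},{"wx":14,"wy":0,"wz":0,"tx":0.175,"ty":0.011,"tz":0.039,"claw":0},{"wx":14,"wy":0,"wz":0,"tx":0.19,"ty":0.011,"tz":0.039,"claw":0},{"wx":14,"wy":0,"wz":0,"tx":0.19,"ty":0.011,"tz":0.039,"claw":0}]'
python3 - <<'E'
from h import *
st(); go([.5455,-.2777,.027],-13.7)
E
```

```text
clock: 10.0
position: [0.5455, -0.2772, 0.0265]
tool_rot: [-1.979, 1.568, 2.494]
force: [-0.8, 1.0, 0.8]
grip_width: 0.0855
clk 10.00 pos [ 0.5455 -0.2772  0.0265] yaw -13.69 tilt [-0.0025  0.0019 -1.    ] F [-0.8  1.   0.8] w 0.0855 q [ 0.7   0.85 -0.49  1.74  0.58  0.7  -0.34]
t -0.0005 0.0001 0.0004 w 0.01 -0.07 0.17 |t| 0.001 rows 0.0
```

```bash
python3 -m creep '[{"wx":0,"wy":0,"wz":0.1,"tx":0,"ty":0,"tz":0.0004,"claw":1},{"wx":0,"wy":0,"wz":0.1,"tx":0,"ty":0,"tz":0.0004,"claw":1},{"wx":0,"wy":0,"wz":0.1,"tx":0,"ty":0,"tz":0.0004,"claw":1},{"wx":0,"wy":0,"wz":0.1,"tx":0,"ty":0,"tz":0.0004,"claw":1},{"wx":0,"wy":0,"wz":0.1,"tx":0,"ty":0,"tz":0.0004,"claw":1}]' 70
python3 - <<'E'
from h import *
st(); c,im=shot('wrist','w10',(160,170,360,300),4); st()
go([0.5378,-.0794,.13],0.3)
E
```

```text
clock: 10.5
position: [0.5462, -0.2779, 0.0283]
tool_rot: [2.323, 1.57, 0.514]
force: [-0.8, 0.8, 8.7]
grip_width: 0.0555
clk 10.50 pos [ 0.5462 -0.2779  0.0283] yaw -13.70 tilt [ 1.e-03  6.e-04 -1.e+00] F [-0.8  0.8  8.7] w 0.0555 q [ 0.71  0.84 -0.49  1.74  0.58  0.7  -0.34]
clk 10.55 pos [ 0.5462 -0.2779  0.0282] yaw -13.70 tilt [ 1.e-03  6.e-04 -1.e+00] F [-1.   1.2  8.7] w 0.0551 q [ 0.71  0.84 -0.49  1.74  0.58  0.7  -0.34]
t -0.1017 -0.0550 -0.1909 w -14.00 -0.04 -0.05 |t| 0.223 rows 4.5
```

View pics/w10.png

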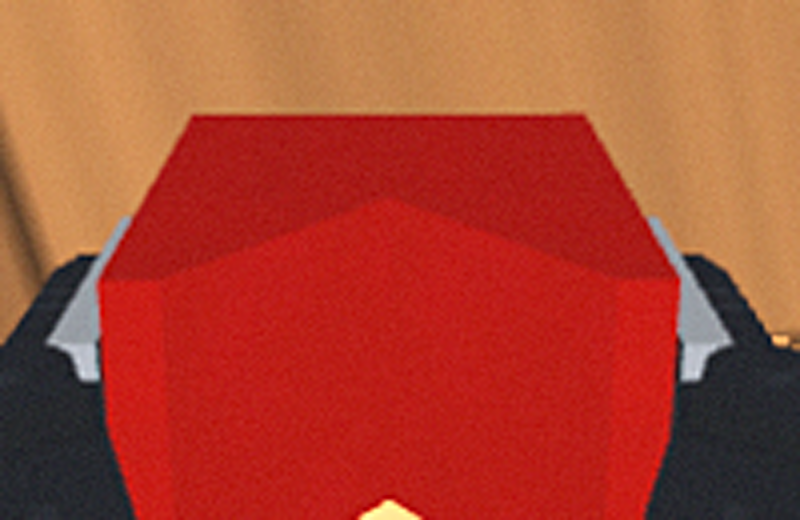

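```bash
python3 - <<'E'
from h import *
c,im=load('w10'); s=bot.observe(); R=toolR(s)
for px,z in (([193,115],0),([586,115],0),([99,282],.055),([680,282],.055)):
    p=np.array(px)/4+[160,170]-.4
    print((R.T@(onz(c,[p],z)[0]-s['position'])).round(4))
E
python3 -m creep '[{"wx":0,"wy":0,"wz":0,"tx":-0.04,"ty":0,"tz":0,"claw":1},{"wx":0,"wy":0,"wz":0,"tx":-0.08,"ty":0,"tz":0,"claw":1},{"wx":-5,"wy":0,"wz":0,"tx":-0.1,"ty":-0.015,"tz":-0.04,"claw":1},{"wx":-10,"wy":0,"wz":0,"tx":-0.1,"ty":-0.025,"tz":-0.09,"claw":1},{"wx":-14,"wy":0,"wz":0,"tx":-0.1,"ty":-0.04,"tz":-0.135,"claw":1},{"wx":-14,"wy":0,"wz":0,"tx":-0.1,"ty":-0.055,"tz":-0.18,"claw":1},{"wx":-14,"wy":0,"wz":0,"tx":-0.1,"ty":-0.055,"tz":-0.191,"claw":1},{"wx":-14,"wy":0,"wz":0,"tx":-0.1,"ty":-0.055,"tz":-0.191,"claw":1}]'
python3 - <<'E'
from h import *
st(); go([0.5378,-.0794,.062],0.3)
E
```

```text
[ 0.0282 -0.0285 -0.0195]
[ 0.0283  0.0276 -0.0194]
[-0.0268 -0.0282 -0.0196]
[-0.0267  0.0274 -0.0196]
clock: 11.35
position: [0.5383, -0.0771, 0.1294]
tool_rot: [1.873, 1.568, 0.311]
force: [0.3, -2.0, -5.7]
grip_width: 0.0556
clk 11.35 pos [ 0.5383 -0.0771  0.1294] yaw 0.51 tilt [ 2.2e-03  7.0e-04 -1.0e+00] F [ 0.3 -2.  -5.7] w 0.0556 q [ 0.5   0.63 -0.65  1.89  0.52  0.79 -0.43]
t 0.0673 -0.0007 0.0023 w 0.21 -0.04 -0.13 |t| 0.067 rows 1.3
```

```bash
python3 -c "
from h import *
go([0.5384,-.0787,.060],0.3)"
python3 -m creep '[{"wx":-0.2,"wy":0,"wz":0,"tx":0.025,"ty":0,"tz":0.0015,"claw":1},{"wx":-0.2,"wy":0,"wz":0,"tx":0.05,"ty":0,"tz":0.0015,"claw":1},{"wx":-0.2,"wy":0,"wz":0,"tx":0.067,"ty":0,"tz":0.0015,"claw":1},{"wx":-0.2,"wy":0,"wz":0,"tx":0.067,"ty":0,"tz":0.0015,"claw":1},{"wx":-0.2,"wy":0,"wz":0,"tx":0.067,"ty":0,"tz":0.0015,"claw":1}]'
python3 - <<'E'
from h import *
st(); go([0.5384,-.0787,.0533],0.3)
E
```

```text
t 0.0693 -0.0001 0.0016 w 0.21 -0.04 -0.13 |t| 0.069 rows 1.4
clock: 11.85
position: [0.5386, -0.0793, 0.0629]
tool_rot: [1.729, 1.568, 0.17]
force: [0.5, 0.4, -4.2]
grip_width: 0.0552
clk 11.85 pos [ 0.5386 -0.0793  0.0629] yaw 0.66 tilt [ 2.3e-03  4.0e-04 -1.0e+00] F [ 0.5  0.4 -4.2] w 0.0552 q [ 0.45  0.73 -0.58  1.92  0.62  0.67 -0.5 ]
t 0.0096 -0.0002 -0.0006 w 0.36 -0.02 -0.13 |t| 0.010 rows 0.2
```

```bash
python3 -m creep '[{"wx":0.36,"wy":0,"wz":-0.13,"tx":0.004,"ty":0,"tz":-0.0006,"claw":1},{"wx":0.36,"wy":0,"wz":-0.13,"tx":0.0085,"ty":0,"tz":-0.0006,"claw":1},{"wx":0.36,"wy":0,"wz":-0.13,"tx":0.0085,"ty":0,"tz":-0.0006,"claw":1},{"wx":0.36,"wy":0,"wz":-0.13,"tx":0.0085,"ty":0,"tz":-0.0006,"claw":1}]'
python3 - <<'E'
from h import *
st(); c,im=shot('wrist','w11',(160,120,360,250),4); st()
go([0.5384,-.0787,.0533],0.3)
E
```

```text
clock: 12.25
position: [0.5387, -0.0788, 0.0546]
tool_rot: [2.68, 1.57, 1.114]
force: [-0.7, -0.3, -5.0]
grip_width: 0.0556
clk 12.25 pos [ 0.5387 -0.0788  0.0546] yaw 0.30 tilt [ 1.e-04  3.e-04 -1.e+00] F [-0.7 -0.3 -5. ] w 0.0556 q [ 0.44  0.74 -0.57  1.92  0.63  0.66 -0.51]
clk 12.30 pos [ 0.5387 -0.0787  0.0546] yaw 0.31 tilt [ 2.e-04  3.e-04 -1.e+00] F [-0.3 -0.3 -4.7] w 0.0551 q [ 0.44  0.74 -0.57  1.92  0.63  0.66 -0.51]
t 0.0013 -0.0003 -0.0000 w 0.01 -0.02 -0.01 |t| 0.001 rows 0.0
```

View pics/w11.png

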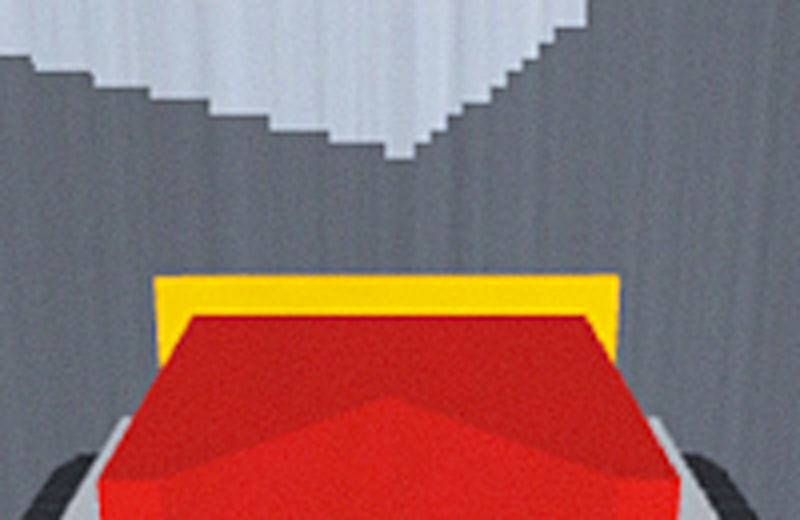

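```bash
python3 -m creep '[{"wx":0,"wy":0,"wz":0,"tx":0.0015,"ty":-0.0003,"tz":0,"claw":1},{"wx":0,"wy":0,"wz":0,"tx":0.002,"ty":-0.0003,"tz":0,"claw":1},{"wx":0,"wy":0,"wz":0,"tx":0.002,"ty":-0.0003,"tz":0,"claw":1}]'
```

```text
clock: 12.6
position: [0.5386, -0.0788, 0.0532]
tool_rot: [1.289, 1.57, -0.277]
force: [-3.4, 0.6, 8.8]
grip_width: 0.0556
```

```bash
python3 -m creep '[{"wx":0,"wy":0,"wz":0,"tx":0,"ty":0,"tz":0,"claw":0.2},{"wx":0,"wy":0,"wz":0,"tx":0,"ty":0,"tz":0,"claw":0},{"wx":0,"wy":0,"wz":0,"tx":0,"ty":0,"tz":0,"claw":0},{"wx":0,"wy":0,"wz":0,"tx":-0.04,"ty":0,"tz":0,"claw":0},{"wx":0,"wy":0,"wz":0,"tx":-0.09,"ty":0,"tz":0,"claw":0},{"wx":0,"wy":0,"wz":0,"tx":-0.14,"ty":0,"tz":0.03,"claw":0},{"wx":0,"wy":0,"wz":0,"tx":-0.16,"ty":0,"tz":0.06,"claw":0},{"wx":0,"wy":0,"wz":0,"tx":-0.16,"ty":0,"tz":0.06,"claw":0}]'
python3 -m creep '[{"wx":0,"wy":0,"wz":0,"tx":0,"ty":0,"tz":0,"claw":0}]' >/dev/null
python3 - <<'E'
from h import *
st(); c,im=shot('wrist','w12'); st()
E
```

```text
clock: 13.4
position: [0.5399, -0.1436, 0.2166]
tool_rot: [0.998, 1.564, -0.573]
force: [-0.8, -0.2, -1.2]
grip_width: 0.0855
clk 13.50 pos [ 0.5397 -0.1441  0.2168] yaw -0.09 tilt [ 0.0059 -0.0036 -1.    ] F [ 0.9  0.2 -0.5] w 0.0853 q [ 0.66  0.53 -0.71  1.79  0.42  0.97 -0.22]
clk 13.55 pos [ 0.5399 -0.1443  0.2169] yaw -0.08 tilt [ 0.0059 -0.004  -1.    ] F [-0.2 -0.6  1. ] w 0.0851 q [ 0.66  0.53 -0.71  1.79  0.42  0.97 -0.22]
```

View pics/w12.png

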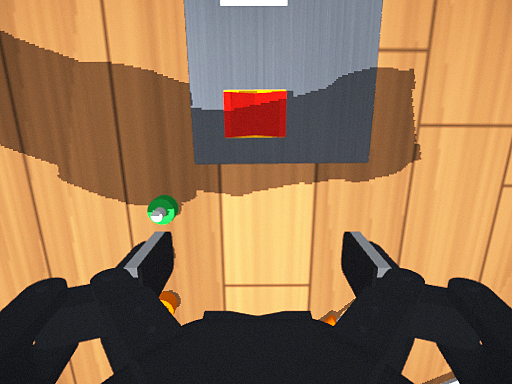

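```bash
python3 - <<'E'
from h import *
c,im=load('w9')
cv2.imwrite('pics/c10.png',cv2.resize(im[165:210,130:180],None,fx=10,fy=10,interpolation=cv2.INTER_CUBIC))
b,l=blobs(im,(24,120,120),(35,255,255),40)
for ce,s in b: print(ce,s,onz(c,[ce],.02).round(4))
print(onz(c,[[150,190.5]],.035))
E
```

```text
[261.6  21.8] [ 229    0   66   45 2934] [[ 0.538  -0.0813  0.02  ]]
[153.  188.1] [139 176  27  27 383] [[ 0.4103 -0.2587  0.02  ]]
[320.1 288.7] [293 268  50  42 296] [[ 0.6174 -0.3945  0.02  ]]
[189.5 302.8] [174 296  33  14  41] [[ 0.4443 -0.4172  0.02  ]]
[[ 0.41241443 -0.25752312  0.035     ]]
```

View pics/c10.png

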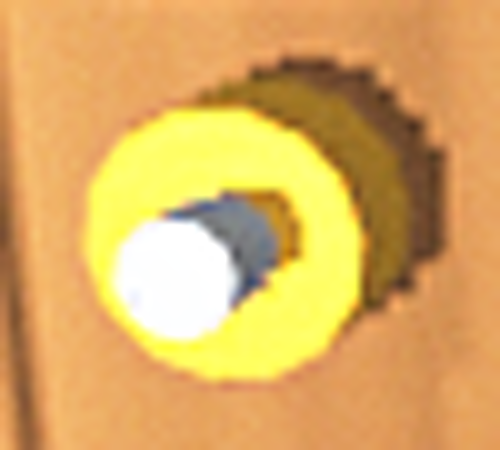

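```bash
python3 - <<'E'
from h import *
c,im=load('w9')
print(onz(c,[[151.9,188.6]],.02),onz(c,[[147.15,192.45]],.035))
go([.4112,-.2592,.13],0.3)
E
```

```text
[[ 0.40895403 -0.25931581  0.02      ]] [[ 0.40893005 -0.25984178  0.035     ]]
t 0.0866 -0.1291 0.1147 w -0.38 0.23 -0.34 |t| 0.193 rows 3.9
```

```bash
python3 -m creep '[{"wx":-0.4,"wy":0.2,"wz":-0.3,"tx":0,"ty":-0.131,"tz":0.115,"claw":0},{"wx":-0.4,"wy":0.2,"wz":-0.3,"tx":0.02,"ty":-0.131,"tz":0.115,"claw":0},{"wx":-0.4,"wy":0.2,"wz":-0.3,"tx":0.05,"ty":-0.131,"tz":0.115,"claw":0},{"wx":-0.4,"wy":0.2,"wz":-0.3,"tx":0.087,"ty":-0.131,"tz":0.115,"claw":0},{"wx":-0.4,"wy":0.2,"wz":-0.3,"tx":0.087,"ty":-0.131,"tz":0.115,"claw":0},{"wx":-0.4,"wy":0.2,"wz":-0.3,"tx":0.087,"ty":-0.131,"tz":0.115,"claw":0},{"wx":-0.4,"wy":0.2,"wz":-0.3,"tx":0.087,"ty":-0.131,"tz":0.115,"claw":0}]'
python3 - <<'E'
from h import *
st(); c,im=shot('wrist','w13'); st(); go([.4089,-.2595,.021],0.3)
E
```

```text
clock: 14.25
position: [0.4106, -0.2583, 0.1301]
tool_rot: [1.636, 1.569, 0.073]
force: [-0.1, 1.8, -0.4]
grip_width: 0.0851
clk 14.25 pos [ 0.4106 -0.2583  0.1301] yaw 0.42 tilt [ 1.5e-03  1.0e-04 -1.0e+00] F [-0.1  1.8 -0.4] w 0.0851 q [ 0.93  0.55 -0.65  2.04  0.51  0.71 -0.03]
clk 14.30 pos [ 0.4109 -0.2584  0.1305] yaw 0.43 tilt [ 2.3e-03 -6.0e-04 -1.0e+00] F [0.2 0.4 0.8] w 0.0855 q [ 0.93  0.55 -0.65  2.04  0.51  0.71 -0.03]
t 0.1095 -0.0023 0.0010 w 0.13 0.03 -0.13 |t| 0.110 rows 2.2
```

View pics/w13.png

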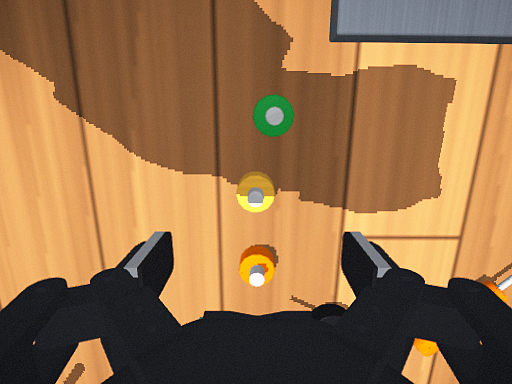

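```bash
python3 -m creep '[{"wx":0.1,"wy":0,"wz":-0.1,"tx":0.035,"ty":-0.002,"tz":0.001,"claw":0},{"wx":0.1,"wy":0,"wz":-0.1,"tx":0.07,"ty":-0.002,"tz":0.001,"claw":0},{"wx":0.1,"wy":0,"wz":-0.1,"tx":0.095,"ty":-0.002,"tz":0.001,"claw":0},{"wx":0.1,"wy":0,"wz":-0.1,"tx":0.109,"ty":-0.002,"tz":0.001,"claw":0},{"wx":0.1,"wy":0,"wz":-0.1,"tx":0.109,"ty":-0.002,"tz":0.001,"claw":0},{"wx":0.1,"wy":0,"wz":-0.1,"tx":0.109,"ty":-0.002,"tz":0.001,"claw":0}]'
python3 -c "
from h import *
go([.4089,-.2595,.021],0.3)"
python3 -m creep '[{"wx":0,"wy":0,"wz":0,"tx":0,"ty":0,"tz":0,"claw":1},{"wx":0,"wy":0,"wz":0,"tx":0,"ty":0,"tz":0,"claw":1},{"wx":0,"wy":0,"wz":0,"tx":0,"ty":0,"tz":0,"claw":1},{"wx":0,"wy":0,"wz":0,"tx":0,"ty":0,"tz":0,"claw":1},{"wx":0,"wy":0,"wz":0,"tx":0,"ty":0,"tz":0,"claw":1},{"wx":0,"wy":0,"wz":0,"tx":0,"ty":0,"tz":0,"claw":1}]' 45
python3 - <<'E'
from h import *
st(); c,im=shot('wrist','w14',(160,160,360,310),4); st()
E
```

```text
clock: 14.9
position: [0.4101, -0.2594, 0.0225]
tool_rot: [0.975, 1.569, -0.59]
force: [0.8, -0.7, 0.4]
grip_width: 0.0857
t 0.0015 -0.0012 0.0001 w 0.07 0.07 -0.10 |t| 0.002 rows 0.0
clock: 15.5
position: [0.4103, -0.2596, 0.0232]
tool_rot: [0.832, 1.568, -0.733]
force: [-2.4, 0.9, 14.0]
grip_width: 0.0324
clk 15.50 pos [ 0.4103 -0.2596  0.0232] yaw 0.36 tilt [ 0.0022 -0.0019 -1.    ] F [-2.4  0.9 14. ] w 0.0324 q [ 0.8   0.73 -0.48  2.08  0.71  0.49 -0.21]
clk 15.55 pos [ 0.4103 -0.2596  0.0232] yaw 0.36 tilt [ 0.0022 -0.0019 -1.    ] F [-3.3  0.7 15.1] w 0.0321 q [ 0.8   0.73 -0.48  2.08  0.71  0.49 -0.21]
```

View pics/w14.png

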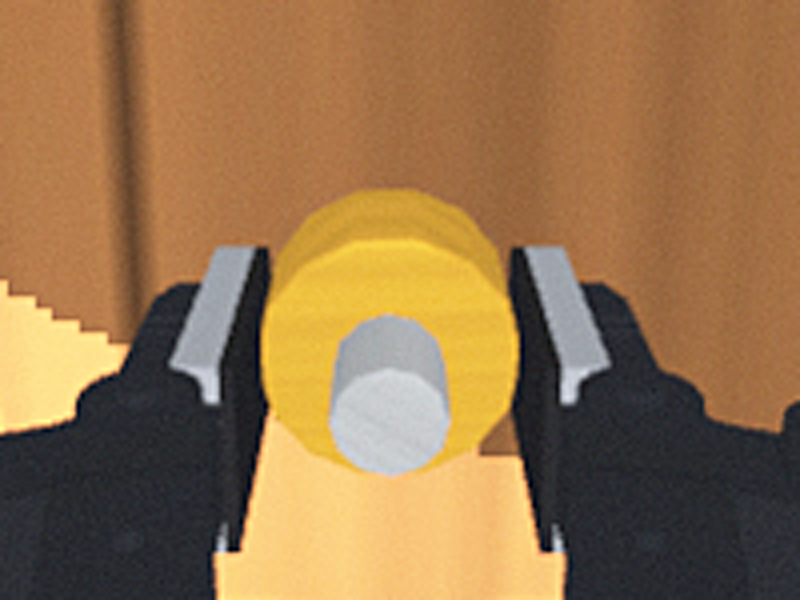

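```bash
python3 - <<'E'
from h import *
c,im=load('w14'); s=bot.observe(); R=toolR(s)
for px,z in (((390,354),.02),((390,421),.035),((262,352),.02),((518,352),.02),((390,239),.02),((390,188),0)):
    p=np.array(px)/4+[160,160]-.4
    print((R.T@(onz(c,[p],z)[0]-s['position'])).round(4))
go([0.5377,-0.0139,.16],0.3)
E
```

```text
[ 0.0032 -0.0002 -0.0011]
[-0.0118 -0.0002 -0.0004]
[ 0.0031 -0.0163 -0.0014]
[ 0.0032  0.0159 -0.0013]
[ 0.0032 -0.0002 -0.0165]
[ 0.0232 -0.0002 -0.0163]
t -0.1370 0.1292 -0.2447 w 0.06 0.11 -0.13 |t| 0.309 rows 6.2
```

```bash
python3 -m creep '[{"wx":0,"wy":0.1,"wz":-0.1,"tx":-0.04,"ty":0,"tz":0,"claw":1},{"wx":0,"wy":0.1,"wz":-0.1,"tx":-0.085,"ty":0,"tz":0,"claw":1},{"wx":0,"wy":0.1,"wz":-0.1,"tx":-0.12,"ty":0.015,"tz":-0.03,"claw":1},{"wx":0,"wy":0.1,"wz":-0.1,"tx":-0.137,"ty":0.035,"tz":-0.07,"claw":1},{"wx":0,"wy":0.1,"wz":-0.1,"tx":-0.137,"ty":0.058,"tz":-0.11,"claw":1},{"wx":0,"wy":0.1,"wz":-0.1,"tx":-0.137,"ty":0.08,"tz":-0.15,"claw":1},{"wx":0,"wy":0.1,"wz":-0.1,"tx":-0.137,"ty":0.103,"tz":-0.195,"claw":1},{"wx":0,"wy":0.1,"wz":-0.1,"tx":-0.137,"ty":0.12,"tz":-0.23,"claw":1}]'
python3 -c "
from h import *
go([0.5377,-0.0139,.16],0.3)"
python3 -m creep '[{"wx":0,"wy":0,"wz":0,"tx":0,"ty":0.009,"tz":-0.015,"claw":1},{"wx":0,"wy":0,"wz":0,"tx":0,"ty":0.009,"tz":-0.015,"claw":1},{"wx":0,"wy":0,"wz":0,"tx":0,"ty":0.009,"tz":-0.015,"claw":1}]'
python3 - <<'E'
from h import *
st(); c,im=shot('wrist','w15'); st();go([0.5377,-0.0139,.055],0.3)
E
```

```text
clock: 16.35
position: [0.5293, -0.0259, 0.1602]
tool_rot: [1.83, 1.57, 0.267]
force: [-0.1, -1.3, -1.0]
grip_width: 0.0322
t 0.0003 0.0085 -0.0120 w 0.12 -0.01 -0.05 |t| 0.015 rows 0.3
clock: 16.65
position: [0.5379, -0.0109, 0.1601]
tool_rot: [1.622, 1.57, 0.06]
force: [-0.0, -0.0, -2.7]
grip_width: 0.032
clk 16.65 pos [ 0.5379 -0.0109  0.1601] yaw 0.45 tilt [ 3.e-04  0.e+00 -1.e+00] F [-0.  -0.  -2.7] w 0.0320 q [ 0.41  0.58 -0.69  1.89  0.48  0.85 -0.52]
clk 16.70 pos [ 0.5378 -0.0117  0.1601] yaw 0.38 tilt [ 3.e-04 -3.e-04 -1.e+00] F [-0.6 -0.6 -1.6] w 0.0321 q [ 0.41  0.58 -0.69  1.89  0.48  0.85 -0.52]
t 0.1051 -0.0001 0.0022 w 0.08 0.01 -0.01 |t| 0.105 rows 2.1
```

View pics/w15.png

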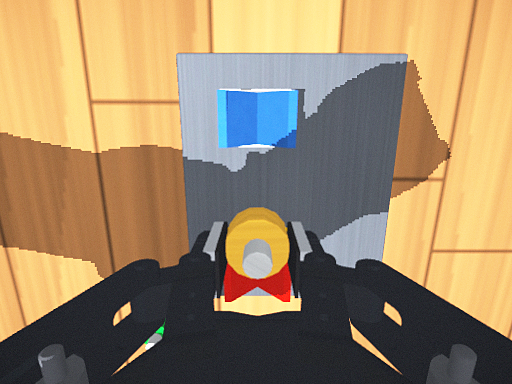

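```bash
python3 -m creep '[{"wx":0.1,"wy":0,"wz":0,"tx":0.035,"ty":0,"tz":0.002,"claw":1},{"wx":0.1,"wy":0,"wz":0,"tx":0.07,"ty":0,"tz":0.002,"claw":1},{"wx":0.1,"wy":0,"wz":0,"tx":0.1,"ty":0,"tz":0.002,"claw":1},{"wx":0.1,"wy":0,"wz":0,"tx":0.108,"ty":0,"tz":0.002,"claw":1},{"wx":0.1,"wy":0,"wz":0,"tx":0.108,"ty":0,"tz":0.002,"claw":1},{"wx":0.1,"wy":0,"wz":0,"tx":0.108,"ty":0,"tz":0.002,"claw":1}]'
python3 - <<'E'
from h import *
st(); go([0.5377,-0.0139,.0482],0.3)
E
```

```text
clock: 17.3
position: [0.5383, -0.0141, 0.0533]
tool_rot: [1.324, 1.569, -0.242]
force: [0.2, -0.3, -1.2]
grip_width: 0.032
clk 17.30 pos [ 0.5383 -0.0141  0.0533] yaw 0.25 tilt [ 1.5e-03 -4.0e-04 -1.0e+00] F [ 0.2 -0.3 -1.2] w 0.0320 q [ 0.32  0.74 -0.57  1.94  0.64  0.65 -0.65]
t 0.0051 -0.0006 -0.0002 w -0.05 0.02 -0.09 |t| 0.005 rows 0.1
```

```bash
python3 -m creep '[{"wx":0,"wy":0,"wz":-0.1,"tx":0.003,"ty":-0.0006,"tz":-0.0002,"claw":1},{"wx":0,"wy":0,"wz":-0.1,"tx":0.005,"ty":-0.0006,"tz":-0.0002,"claw":1},{"wx":0,"wy":0,"wz":-0.1,"tx":0.006,"ty":-0.0006,"tz":-0.0002,"claw":1},{"wx":0,"wy":0,"wz":-0.1,"tx":0.006,"ty":-0.0006,"tz":-0.0002,"claw":1}]'
```

```text
clock: 17.7
position: [0.5382, -0.0141, 0.0483]
tool_rot: [0.696, 1.569, -0.871]
force: [-3.9, -1.2, 13.1]
grip_width: 0.0321
```

```bash
python3 -m creep '[{"wx":0,"wy":0,"wz":0,"tx":0,"ty":0,"tz":0,"claw":0.4},{"wx":0,"wy":0,"wz":0,"tx":0,"ty":0,"tz":0,"claw":0.2},{"wx":0,"wy":0,"wz":0,"tx":0,"ty":0,"tz":0,"claw":0.1},{"wx":0,"wy":0,"wz":0,"tx":-0.03,"ty":0,"tz":0,"claw":0},{"wx":0,"wy":0,"wz":0,"tx":-0.07,"ty":0,"tz":0,"claw":0},{"wx":0,"wy":0,"wz":0,"tx":-0.12,"ty":0,"tz":-0.02,"claw":0},{"wx":0,"wy":0,"wz":0,"tx":-0.16,"ty":0,"tz":-0.03,"claw":0},{"wx":0,"wy":0,"wz":0,"tx":-0.2,"ty":0,"tz":-0.03,"claw":0}]'
python3 -m creep '[{"wx":0,"wy":0,"wz":0,"tx":0,"ty":0,"tz":0,"claw":0},{"wx":0,"wy":0,"wz":0,"tx":0,"ty":0,"tz":0,"claw":0}]' >/dev/null
python3 - <<'E'
from h import *
st(); c,im=shot('wrist','w16'); st();
E
```

```text
clock: 18.5
position: [0.5376, 0.0181, 0.2505]
tool_rot: [1.424, 1.569, -0.141]
force: [0.6, -0.8, 0.2]
grip_width: 0.0854
clk 18.70 pos [0.5378 0.0181 0.2512] yaw 0.38 tilt [ 3.2e-03 -6.0e-04 -1.0e+00] F [-0.2  0.4  0.1] w 0.0855 q [ 0.42  0.47 -0.76  1.8   0.37  1.02 -0.48]
clk 18.75 pos [0.5374 0.0178 0.2501] yaw 0.37 tilt [ 1.4e-03 -6.0e-04 -1.0e+00] F [ 0.4 -0.7 -0.2] w 0.0853 q [ 0.42  0.47 -0.76  1.8   0.38  1.02 -0.48]
```

View pics/w16.png

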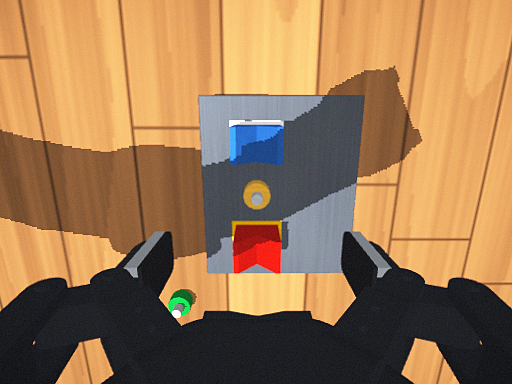

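```bash
python3 - <<'E'
from h import *
c,im=load('w16')
cv2.imwrite('pics/c16.png',cv2.resize(im[115:280,210:305],None,fx=3.6,fy=3.6,interpolation=cv2.INTER_CUBIC))
E
```

```text
(no output)
```

View pics/c16.png

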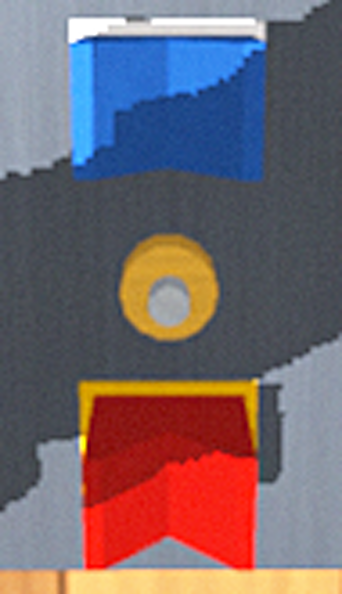

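```bash
python3 - <<'E'
from h import *
c,im=load('w16')
f=lambda a:np.array(a)/3.6+[210,115]-.4
for n,p,z in (('blue',[[70,38],[263,38],[263,179],[75,179]],.08),('red',[[83,456],[257,456],[253,569],[86,569]],.08),('redbase',[[94,396],[243,396]],.025),('jacktop',[[169,301]],.06),('jackfoot',[[169,291]],.045),('whiteTop',[[69,18],[265,18]],.025),('yelTop',[[80,381],[257,381]],.025)):
    P=onz(c,f(p),z); print(n,P.mean(0).round(4),(np.ptp(P,axis=0)).round(4))
E
```

```text
blue [0.5369 0.052  0.08  ] [0.0564 0.0411 0.    ]
red [ 0.5383 -0.0784  0.08  ] [0.0556 0.0411 0.    ]
redbase [ 0.5378 -0.06    0.025 ] [0.0555 0.0003 0.    ]
jacktop [ 0.5377 -0.0123  0.06  ] [0. 0. 0.]
jackfoot [ 0.5377 -0.0133  0.045 ] [0. 0. 0.]
whiteTop [0.5365 0.0767 0.025 ] [0.0661 0.0004 0.    ]
yelTop [ 0.5377 -0.0541  0.025 ] [0.0656 0.0003 0.    ]
```

```bash
python3 -m creep '[{"wx":0,"wy":0,"wz":0,"tx":0,"ty":-0.018,"tz":-0.045,"claw":0},{"wx":0,"wy":0,"wz":0,"tx":0,"ty":-0.036,"tz":-0.09,"claw":0},{"wx":0,"wy":0,"wz":0,"tx":0,"ty":-0.054,"tz":-0.135,"claw":0},{"wx":0,"wy":0,"wz":0,"tx":0,"ty":-0.072,"tz":-0.18,"claw":0},{"wx":0,"wy":0,"wz":0,"tx":0,"ty":-0.09,"tz":-0.225,"claw":0},{"wx":0,"wy":0,"wz":0,"tx":0,"ty":-0.108,"tz":-0.27,"claw":0},{"wx":0,"wy":0,"wz":0,"tx":0,"ty":-0.13,"tz":-0.31,"claw":0},{"wx":0,"wy":0,"wz":0,"tx":0,"ty":-0.13,"tz":-0.31,"claw":0}]'
python3 -m creep '[{"wx":0,"wy":0,"wz":0,"tx":0,"ty":0,"tz":0,"claw":0},{"wx":0,"wy":0,"wz":0,"tx":0,"ty":0,"tz":0,"claw":0}]' >/dev/null
python3 - <<'E'
from h import *
st(); c,im=shot('wrist','w17'); st();
E
```

```text
clock: 19.55
position: [0.4013, 0.3319, 0.2488]
tool_rot: [-2.249, 1.569, 2.478]
force: [0.3, -1.1, -0.2]
grip_width: 0.0854
clk 19.75 pos [0.4009 0.3316 0.2477] yaw 0.85 tilt [-3.e-03  2.e-04 -1.e+00] F [-0.4 -0.7 -0.3] w 0.0851 q [-0.19  0.46 -0.83  1.84  0.39  1.01 -1.16]
clk 19.80 pos [0.4014 0.3311 0.2479] yaw 0.78 tilt [-2.5e-03  1.0e-04 -1.0e+00] F [-0.9  0.   0.2] w 0.0856 q [-0.19  0.46 -0.83  1.84  0.39  1.01 -1.16]
```

View pics/w17.png

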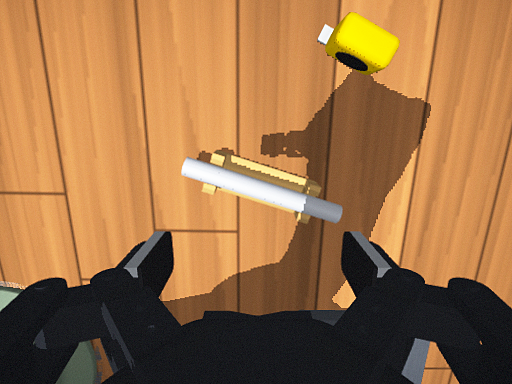

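```bash
python3 - <<'E'
from h import *
c,im=load('w17')
cv2.imwrite('pics/c17.png',cv2.resize(im[140:235,170:355],None,fx=4.3,fy=4.3,interpolation=cv2.INTER_CUBIC))
hsv=cv2.cvtColor(im,cv2.COLOR_BGR2HSV)
m=(hsv[...,1]<50).astype(np.uint8); m[:145]=0;m[230:]=0;m[:,:175]=0;m[:,350:]=0
m=cv2.morphologyEx(m,cv2.MORPH_OPEN,np.ones((5,5)))
cn=max(cv2.findContours(m,0,2)[0],key=cv2.contourArea)
r=cv2.minAreaRect(cn); print(r, cv2.boxPoints(r))
P=onz(c,cv2.boxPoints(r),.040); print(P.round(4),P.mean(0))
E
```

```text
((261.5099792480469, 189.968505859375), (166.0718994140625, 19.415164947509766), 17.579851150512695) [[179.42001 174.14297]
 [185.28409 155.63455]
 [343.59995 205.79404]
 [337.73587 224.30246]]
[[0.3059 0.3253 0.04  ]
 [0.3142 0.348  0.04  ]
 [0.5084 0.2881 0.04  ]
 [0.5033 0.2633 0.04  ]] [0.40795524 0.30615623 0.04      ]
```

View pics/c17.png

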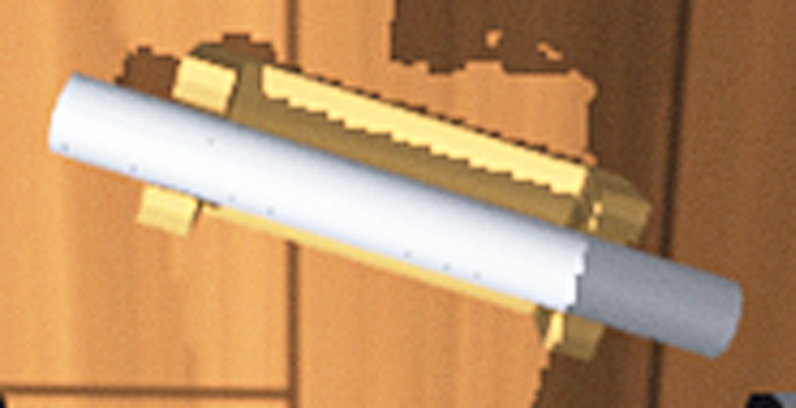

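```bash
python3 -c "
from h import *
go([0.408,0.3058,.13],72.7)"
python3 -m creep '[{"wx":-8.5,"wy":0,"wz":0,"tx":0,"ty":0,"tz":0.01,"claw":0},{"wx":-17,"wy":0,"wz":0,"tx":0.02,"ty":0.006,"tz":0.025,"claw":0},{"wx":-25.5,"wy":0,"wz":0,"tx":0.04,"ty":0.006,"tz":0.025,"claw":0},{"wx":-34,"wy":0,"wz":0,"tx":0.06,"ty":0.006,"tz":0.025,"claw":0},{"wx":-42.5,"wy":0,"wz":0,"tx":0.08,"ty":0.006,"tz":0.025,"claw":0},{"wx":-51,"wy":0,"wz":0,"tx":0.1,"ty":0.006,"tz":0.025,"claw":0},{"wx":-59.5,"wy":0,"wz":0,"tx":0.118,"ty":0.006,"tz":0.025,"claw":0},{"wx":-68,"wy":0,"wz":0,"tx":0.118,"ty":0.006,"tz":0.025,"claw":0}]'
python3 -c "
from h import *
go([0.408,0.3058,.13],72.7)"
```

```text
t 0.1179 0.0065 0.0254 w -71.92 -0.10 0.12 |t| 0.121 rows 8.4
clock: 20.6
position: [0.4074, 0.3044, 0.1277]
tool_rot: [-2.433, 1.565, -2.799]
force: [-0.2, 0.5, 0.4]
grip_width: 0.0852
t -0.0023 0.0015 0.0001 w -3.67 -0.24 0.19 |t| 0.003 rows 0.4
```

```bash
python3 -m creep '[{"wx":-3.7,"wy":-0.2,"wz":0.2,"tx":0,"ty":0.001,"tz":0,"claw":0},{"wx":-3.7,"wy":-0.2,"wz":0.2,"tx":0,"ty":0.001,"tz":0,"claw":0},{"wx":-3.7,"wy":-0.2,"wz":0.2,"tx":0,"ty":0.001,"tz":0,"claw":0}]'
python3 - <<'E'
from h import *
st(); c,im=shot('wrist','w18'); st();go([0.408,0.3058,.036],72.7)
E
```

```text
clock: 20.9
position: [0.4082, 0.3046, 0.1275]
tool_rot: [-2.916, 1.57, 3.062]
force: [0.4, -1.0, 1.4]
grip_width: 0.0857
clk 20.90 pos [0.4082 0.3046 0.1275] yaw 72.51 tilt [-9.e-04  1.e-04 -1.e+00] F [ 0.4 -1.   1.4] w 0.0857 q [-0.05  0.71 -0.99  1.97  0.77  0.9  -0.19]
clk 20.95 pos [0.4081 0.3048 0.1277] yaw 72.53 tilt [-5.e-04  2.e-04 -1.e+00] F [ 0.8 -0.1 -0.7] w 0.0854 q [-0.05  0.71 -0.99  1.97  0.77  0.9  -0.19]
t 0.0917 0.0009 -0.0004 w -0.17 -0.03 -0.00 |t| 0.092 rows 1.8
```

View pics/w18.png

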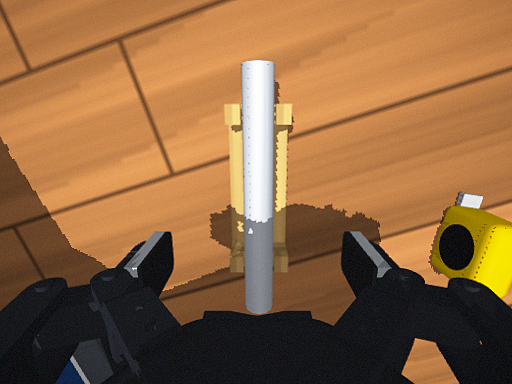

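```bash
python3 - <<'E'
from h import *
c,im=load('w18'); s=bot.observe();R=toolR(s)
for px,z in (((258,61),.05),((258,313),.038),((258,313),.05),((233,103),.036),((233,272),.036),((283,125),.036),((283,246),.036)):
    print(px,z,(R.T@(onz(c,[px],z)[0]-s['position'])).round(4))
E
python3 -m creep '[{"wx":-0.2,"wy":0,"wz":0,"tx":0.03,"ty":0.0009,"tz":0,"claw":0},{"wx":-0.2,"wy":0,"wz":0,"tx":0.06,"ty":0.0009,"tz":0,"claw":0},{"wx":-0.2,"wy":0,"wz":0,"tx":0.085,"ty":0.0009,"tz":0,"claw":0},{"wx":-0.2,"wy":0,"wz":0,"tx":0.0915,"ty":0.0009,"tz":0,"claw":0},{"wx":-0.2,"wy":0,"wz":0,"tx":0.0915,"ty":0.0009,"tz":0,"claw":0},{"wx":-0.2,"wy":0,"wz":0,"tx":0.0915,"ty":0.0009,"tz":0,"claw":0}]'
```

```text
(258, 61) 0.05 [ 0.0778  0.0012 -0.0999]
(258, 313) 0.038 [0.0896 0.0011 0.1072]
(258, 313) 0.05 [0.0776 0.0011 0.0976]
(233, 103) 0.036 [ 0.0917 -0.0173 -0.0735]
(233, 272) 0.036 [ 0.0917 -0.0206  0.0669]
(283, 125) 0.036 [ 0.0917  0.02   -0.0575]
(283, 246) 0.036 [0.0917 0.0223 0.0421]
clock: 21.55
position: [0.4087, 0.3061, 0.0373]
tool_rot: [1.494, 1.57, 1.193]
force: [0.4, 0.3, 0.6]
grip_width: 0.0856
```

```bash
python3 -m creep '[{"wx":0,"wy":0,"wz":0,"tx":0.001,"ty":0,"tz":0,"claw":1},{"wx":0,"wy":0,"wz":0,"tx":0.001,"ty":0,"tz":0,"claw":1},{"wx":0,"wy":0,"wz":0,"tx":0.001,"ty":0,"tz":0,"claw":1},{"wx":0,"wy":0,"wz":0,"tx":0.001,"ty":0,"tz":0,"claw":1},{"wx":0,"wy":0,"wz":0,"tx":0.001,"ty":0,"tz":0,"claw":1},{"wx":0,"wy":0,"wz":0,"tx":0.001,"ty":0,"tz":0,"claw":1},{"wx":0,"wy":0,"wz":0,"tx":0.001,"ty":0,"tz":0,"claw":1}]' 60
python3 -m creep '[{"wx":0,"wy":0,"wz":0,"tx":-0.02,"ty":0,"tz":0,"claw":1},{"wx":0,"wy":0,"wz":0,"tx":-0.05,"ty":0,"tz":0,"claw":1},{"wx":0,"wy":0,"wz":0,"tx":-0.09,"ty":0,"tz":0,"claw":1},{"wx":0,"wy":0,"wz":0,"tx":-0.13,"ty":0,"tz":0,"claw":1},{"wx":0,"wy":0,"wz":0,"tx":-0.15,"ty":0,"tz":0,"claw":1},{"wx":0,"wy":0,"wz":0,"tx":-0.15,"ty":0,"tz":0,"claw":1}]'
python3 - <<'E'
from h import *
st(); c,im=shot('wrist','w19'); st();go([0.5376,-0.0136,.18],0.4)
E
```

```text
clock: 22.25
position: [0.4088, 0.3061, 0.0366]
tool_rot: [1.114, 1.57, 0.811]
force: [-0.3, -1.6, 8.5]
grip_width: 0.0223
clock: 22.85
position: [0.4094, 0.3066, 0.1889]
tool_rot: [0.868, 1.566, 0.565]
force: [-0.5, 0.4, -2.1]
grip_width: 0.0222
clk 22.85 pos [0.4094 0.3066 0.1889] yaw 72.66 tilt [ 0.0039  0.0025 -1.    ] F [-0.5  0.4 -2.1] w 0.0222 q [ 0.    0.63 -1.07  1.92  0.67  0.99 -0.11]
clk 22.90 pos [0.4091 0.3059 0.1872] yaw 72.66 tilt [ 0.0024  0.0012 -1.    ] F [ 0.7  0.7 -2. ] w 0.0221 q [ 0.    0.63 -1.07  1.92  0.67  0.99 -0.11]
t 0.0071 -0.2667 0.2179 w 72.26 0.03 -0.17 |t| 0.344 rows 8.4
```

View pics/w19.png

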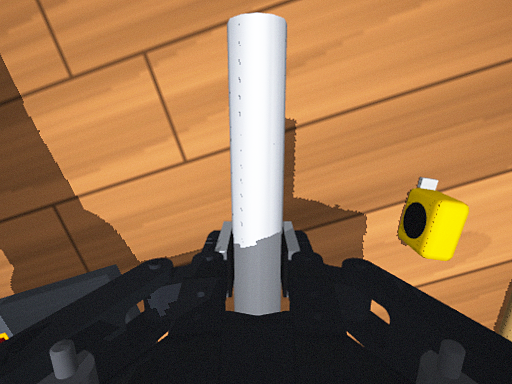

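```bash
python3 - <<'E'
from h import *
c,im=load('w19'); s=bot.observe();R=toolR(s)
z0=s['position'][2]
for px in ((257,13.5),(228,17),(286,17)):
    print((R.T@(onz(c,[px],z0+.0134)[0]-s['position'])).round(4),(R.T@(onz(c,[px],z0+.0014)[0]-s['position'])).round(4))
for px in ((230,120),(286,120),(232,200),(287,200)):
    print((R.T@(onz(c,[px],z0+.0014)[0]-s['position'])).round(4))
g=cv2.cvtColor(im,cv2.COLOR_BGR2HSV)[...,1]
for r in (25,60,100,140,180,210):
    k=np.where(g[r,200:320]<60)[0]+200; print(r,k.min(),k.max())
E
```

```text
[-0.0136  0.0015 -0.1007] [-0.0016  0.0015 -0.1044]
[-0.0136 -0.0089 -0.0996] [-0.0016 -0.01   -0.1032]
[-0.0136  0.012  -0.0996] [-0.0016  0.0131 -0.1032]
[-0.0015 -0.0102 -0.0631]
[-0.0015  0.0141 -0.0631]
[-0.0015 -0.0102 -0.0268]
[-0.0014  0.0155 -0.0268]
25 227 285
60 228 285
100 229 284
140 230 284
180 231 283
210 232 282
```

```bash
python3 -m creep '[{"wx":7,"wy":0,"wz":0,"tx":0,"ty":-0.02,"tz":0.016,"claw":1},{"wx":15,"wy":0,"wz":0,"tx":0,"ty":-0.05,"tz":0.04,"claw":1},{"wx":23,"wy":0,"wz":0,"tx":0,"ty":-0.08,"tz":0.065,"claw":1},{"wx":31,"wy":0,"wz":0,"tx":0,"ty":-0.11,"tz":0.09,"claw":1},{"wx":39,"wy":0,"wz":0,"tx":0,"ty":-0.14,"tz":0.115,"claw":1},{"wx":47,"wy":0,"wz":0,"tx":0,"ty":-0.17,"tz":0.14,"claw":1},{"wx":55,"wy":0,"wz":0,"tx":0,"ty":-0.2,"tz":0.165,"claw":1},{"wx":62,"wy":0,"wz":0,"tx":0,"ty":-0.23,"tz":0.19,"claw":1}]'
python3 -c "
from h import *
go([0.5376,-0.0143,.17],0.4)"
```

```text
clock: 23.7
position: [0.5217, 0.0278, 0.1857]
tool_rot: [2.353, 1.57, 0.963]
force: [1.4, 0.7, -2.1]
grip_width: 0.0221
t 0.0157 0.0081 0.0443 w 9.93 -0.04 -0.04 |t| 0.048 rows 1.2
```

```bash
python3 -m creep '[{"wx":6,"wy":0,"wz":0,"tx":0,"ty":0.006,"tz":0.03,"claw":1},{"wx":10,"wy":0,"wz":0,"tx":0.01,"ty":0.008,"tz":0.044,"claw":1},{"wx":10,"wy":0,"wz":0,"tx":0.016,"ty":0.008,"tz":0.044,"claw":1},{"wx":10,"wy":0,"wz":0,"tx":0.016,"ty":0.008,"tz":0.044,"claw":1},{"wx":10,"wy":0,"wz":0,"tx":0.016,"ty":0.008,"tz":0.044,"claw":1}]'
python3 - <<'E'
from h import *
st(); c,im=shot('wrist','w20'); st();go([0.5376,-0.0143,.0736+.02],0.4)
E
```

```text
clock: 24.2
position: [0.5369, -0.0129, 0.1693]
tool_rot: [-2.784, 1.569, 1.938]
force: [0.5, 0.1, -2.0]
grip_width: 0.0222
clk 24.20 pos [ 0.5369 -0.0129  0.1693] yaw 0.50 tilt [-5.0e-04  1.3e-03 -1.0e+00] F [ 0.5  0.1 -2. ] w 0.0222 q [ 0.44  0.58 -0.73  1.88  0.5   0.87 -0.53]
clk 24.25 pos [ 0.5372 -0.0129  0.1696] yaw 0.48 tilt [ 1.0e-04  1.2e-03 -1.0e+00] F [-0.5 -0.3 -1.9] w 0.0219 q [ 0.44  0.58 -0.73  1.88  0.5   0.87 -0.53]
t 0.0760 0.0004 0.0015 w 0.08 -0.07 -0.01 |t| 0.076 rows 1.5
```

View pics/w20.png

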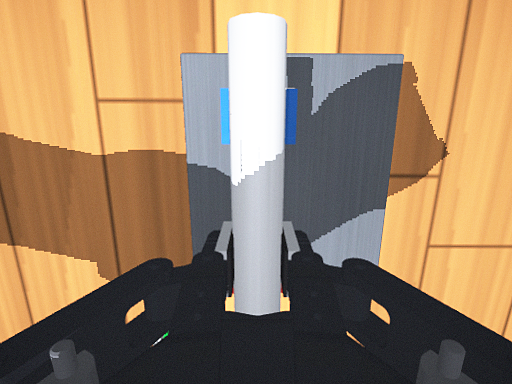

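```bash
python3 -m creep '[{"wx":0.1,"wy":0,"wz":0,"tx":0.03,"ty":0.0004,"tz":0.0015,"claw":1},{"wx":0.1,"wy":0,"wz":0,"tx":0.055,"ty":0.0004,"tz":0.0015,"claw":1},{"wx":0.1,"wy":0,"wz":0,"tx":0.075,"ty":0.0004,"tz":0.0015,"claw":1},{"wx":0.1,"wy":0,"wz":0,"tx":0.075,"ty":0.0004,"tz":0.0015,"claw":1},{"wx":0.1,"wy":0,"wz":0,"tx":0.075,"ty":0.0004,"tz":0.0015,"claw":1}]'
python3 - <<'E'
from h import *
st(); c,im=shot('wrist','w21'); st();go([0.5376,-0.0143,.0745],0.4)
E
```

```text
clock: 24.75
position: [0.5378, -0.0136, 0.0952]
tool_rot: [2.95, 1.569, 1.388]
force: [-0.1, -0.2, -2.5]
grip_width: 0.0221
clk 24.75 pos [ 0.5378 -0.0136  0.0952] yaw 0.46 tilt [ 3.0e-04  1.5e-03 -1.0e+00] F [-0.1 -0.2 -2.5] w 0.0221 q [ 0.39  0.68 -0.65  1.92  0.6   0.74 -0.62]
clk 24.80 pos [ 0.5381 -0.0138  0.0957] yaw 0.44 tilt [ 0.0013  0.0014 -1.    ] F [-0.2  0.  -1.8] w 0.0228 q [ 0.39  0.68 -0.65  1.92  0.6   0.74 -0.62]
t 0.0212 -0.0005 0.0006 w 0.04 -0.08 -0.07 |t| 0.021 rows 0.4
```

View pics/w21.png

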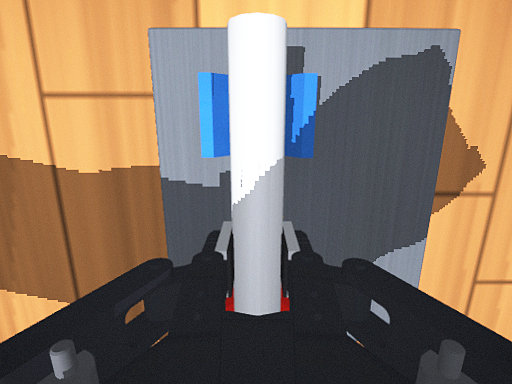

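Bar is centred over the groove (blue spans 200–319, bar 229–285). Lower gently.

```bash
python3 -m creep '[{"wx":0,"wy":-0.1,"wz":-0.1,"tx":0.007,"ty":-0.0005,"tz":0.0005,"claw":1},{"wx":0,"wy":-0.1,"wz":-0.1,"tx":0.013,"ty":-0.0005,"tz":0.0005,"claw":1},{"wx":0,"wy":-0.1,"wz":-0.1,"tx":0.018,"ty":-0.0005,"tz":0.0005,"claw":1},{"wx":0,"wy":-0.1,"wz":-0.1,"tx":0.02,"ty":-0.0005,"tz":0.0005,"claw":1},{"wx":0,"wy":-0.1,"wz":-0.1,"tx":0.02,"ty":-0.0005,"tz":0.0005,"claw":1}]'
```

```text
clock: 25.3
position: [0.5374, -0.0142, 0.0753]
tool_rot: [-1.317, 1.57, -2.88]
force: [0.4, 0.6, -2.7]
grip_width: 0.0224
```

```bash
python3 -m creep '[{"wx":0,"wy":0,"wz":0,"tx":0.001,"ty":0,"tz":0,"claw":1},{"wx":0,"wy":0,"wz":0,"tx":0.0022,"ty":0,"tz":0,"claw":1},{"wx":0,"wy":0,"wz":0,"tx":0.0022,"ty":0,"tz":0,"claw":1}]'
```

```text
clock: 25.6
position: [0.538, -0.0141, 0.0737]
tool_rot: [0.546, 1.57, -1.017]
force: [-0.3, 0.5, 4.9]
grip_width: 0.0225
```

```bash
python3 -m creep '[{"wx":0,"wy":0,"wz":0,"tx":0,"ty":0,"tz":0,"claw":0.6},{"wx":0,"wy":0,"wz":0,"tx":0,"ty":0,"tz":0,"claw":0.4},{"wx":0,"wy":0,"wz":0,"tx":0,"ty":0,"tz":0,"claw":0.2},{"wx":0,"wy":0,"wz":0,"tx":0,"ty":0,"tz":0,"claw":0.2},{"wx":0,"wy":0,"wz":0,"tx":-0.03,"ty":0,"tz":0,"claw":0.2},{"wx":0,"wy":0,"wz":0,"tx":-0.07,"ty":0,"tz":0,"claw":0},{"wx":0,"wy":0,"wz":0,"tx":-0.12,"ty":0,"tz":-0.02,"claw":0},{"wx":0,"wy":0,"wz":0,"tx":-0.17,"ty":0,"tz":-0.03,"claw":0}]'
python3 -m creep '[{"wx":0,"wy":0,"wz":0,"tx":0,"ty":0,"tz":0,"claw":0},{"wx":0,"wy":0,"wz":0,"tx":0,"ty":0,"tz":0,"claw":0}]' >/dev/null
python3 - <<'E'
from h import *
st(); c,im=shot('wrist','w22'); st();
E
```

```text
clock: 26.4
position: [0.5371, 0.016, 0.2405]
tool_rot: [-2.005, 1.57, 2.716]
force: [1.7, -0.9, 0.5]
grip_width: 0.0851
clk 26.60 pos [0.5374 0.0161 0.2414] yaw 0.49 tilt [ 1.2e-03 -2.0e-04 -1.0e+00] F [-0.5 -0.8  0.1] w 0.0853 q [ 0.44  0.49 -0.79  1.81  0.41  1.01 -0.51]
clk 26.65 pos [0.5369 0.0156 0.2402] yaw 0.46 tilt [-8.e-04 -3.e-04 -1.e+00] F [-0.5 -0.3 -0.6] w 0.0850 q [ 0.44  0.49 -0.79  1.81  0.41  1.01 -0.51]
```

View pics/w22.png

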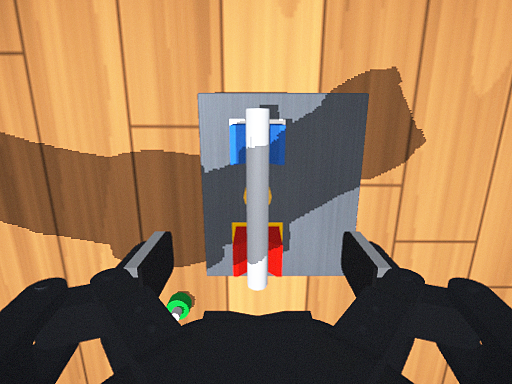

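```bash
python3 - <<'E'
from h import *
c,im=load('w22')
cv2.imwrite('pics/c22.png',cv2.resize(im[100:300,200:310],None,fx=3,fy=3,interpolation=cv2.INTER_CUBIC))
P=onz(c,[[257.5,108.5],[257,289.5]],.087); print(P.round(4),P.mean(0),np.ptp(P,axis=0))
P=onz(c,[[245.5,170],[269.5,170],[247,250],[268,250]],.075);print(P.round(4))
E
```

```text
[[ 0.5371  0.0868  0.087 ]
 [ 0.5382 -0.1121  0.087 ]] [ 0.5376303  -0.01265017  0.087     ] [0.00110337 0.19880782 0.        ]
[[ 0.525   0.0243  0.075 ]
 [ 0.5503  0.0246  0.075 ]
 [ 0.5264 -0.0686  0.075 ]
 [ 0.5504 -0.0684  0.075 ]]
```

View pics/c22.png

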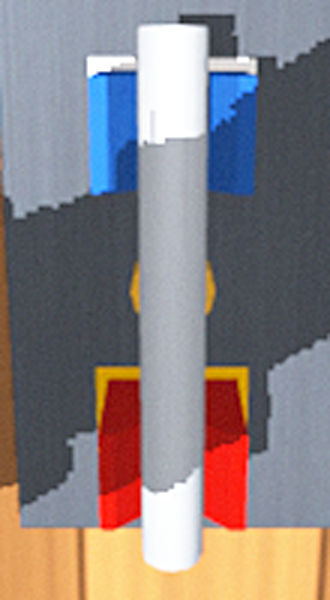

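```bash
python3 -m creep '[{"wx":0,"wy":0,"wz":0,"tx":-0.03,"ty":-0.006,"tz":0.045,"claw":0},{"wx":0,"wy":0,"wz":0,"tx":-0.04,"ty":-0.013,"tz":0.09,"claw":0},{"wx":0,"wy":0,"wz":0,"tx":-0.04,"ty":-0.02,"tz":0.14,"claw":0},{"wx":0,"wy":0,"wz":0,"tx":-0.04,"ty":-0.028,"tz":0.185,"claw":0},{"wx":0,"wy":0,"wz":0,"tx":-0.04,"ty":-0.036,"tz":0.23,"claw":0},{"wx":0,"wy":0,"wz":0,"tx":-0.04,"ty":-0.044,"tz":0.275,"claw":0},{"wx":0,"wy":0,"wz":0,"tx":-0.04,"ty":-0.052,"tz":0.32,"claw":0},{"wx":0,"wy":0,"wz":0,"tx":-0.04,"ty":-0.057,"tz":0.365,"claw":0}]'
python3 -m creep '[{"wx":0,"wy":0,"wz":0,"tx":0,"ty":0,"tz":0.01,"claw":0},{"wx":0,"wy":0,"wz":0,"tx":0,"ty":0,"tz":0.01,"claw":0},{"wx":0,"wy":0,"wz":0,"tx":0,"ty":0,"tz":0.01,"claw":0}]' >/dev/null
python3 - <<'E'
from h import *
st(); c,im=shot('wrist','w23'); st();
E
```

```text
clock: 27.45
position: [0.4812, -0.3521, 0.2786]
tool_rot: [-1.809, 1.568, 2.91]
force: [1.3, 0.4, -0.2]
grip_width: 0.0857
clk 27.75 pos [ 0.4813 -0.361   0.2775] yaw 0.45 tilt [-0.0043  0.0024 -1.    ] F [0.7 0.2 0.4] w 0.0854 q [ 1.03  0.54 -0.72  1.6   0.38  1.15  0.23]
clk 27.80 pos [ 0.4816 -0.3606  0.278 ] yaw 0.51 tilt [-0.0038  0.0019 -1.    ] F [ 0.1 -0.  -0.9] w 0.0854 q [ 1.03  0.54 -0.72  1.6   0.38  1.15  0.23]
```

View pics/w23.png

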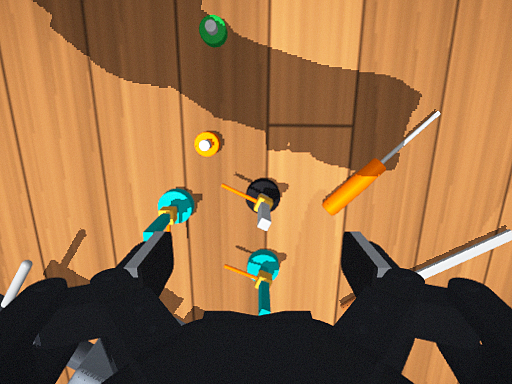

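```bash
python3 - <<'E'
from h import *
c,im=load('w23')
cv2.imwrite('pics/c23.png',cv2.resize(im[165:245,210:300],None,fx=7,fy=7,interpolation=cv2.INTER_CUBIC))
print(onz(c,[[264,223]],.12),onz(c,[[264,193]],.02), 'turq',onz(c,[[264,264],[176,203]],.02),onz(c,[[264,308],[155,236]],.12))
E
```

```text
[[ 0.48810403 -0.40830962  0.12      ]] [[ 0.48988331 -0.40305714  0.02      ]] turq [[ 0.49144874 -0.51512769  0.02      ]
 [ 0.36407257 -0.41908072  0.02      ]] [[ 0.48961322 -0.51555172  0.12      ]
 [ 0.36895424 -0.42479154  0.12      ]]
```

View pics/c23.png

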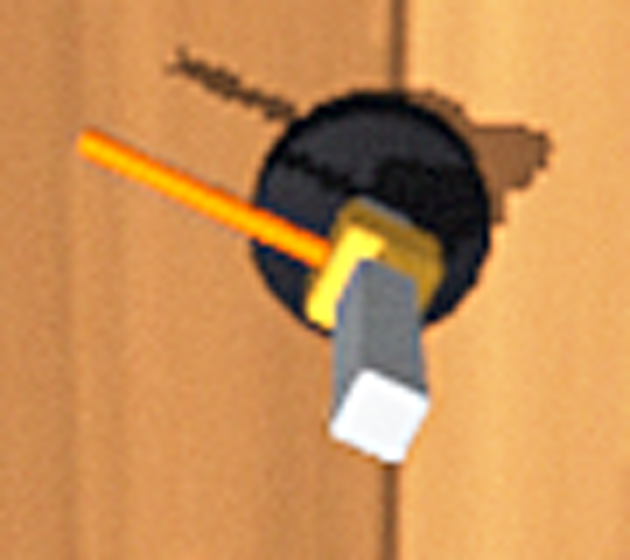

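```bash
python3 - <<'E'
from h import *
c,im=load('w23')
f=lambda a:np.array(a)/7+[210,165]-.4
T=onz(c,f([[370,370],[430,402],[400,465],[330,428]]),.12); print(T.round(4),T.mean(0))
for i in range(4):
    d=T[(i+1)%4]-T[i]; print(np.hypot(*d[:2]).round(4),np.degrees(np.arctan2(d[1],d[0])).round(1))
S=onz(c,f([[82,143],[330,256]]),.05); d=S[0]-S[1]; print(S.round(4),np.degrees(np.arctan2(d[1],d[0])))
print('tip dist',np.linalg.norm(S[0]-T.mean(0)*[1,1,0]-[0,0,.05]))
d=S[0]-T.mean(0); print(np.degrees(np.arctan2(d[1],d[0])))
print(onz(c,f([[371,210]]),.02))
E
```

```text
[[ 0.4864 -0.402   0.12  ]
 [ 0.4956 -0.4071  0.12  ]
 [ 0.4912 -0.4176  0.12  ]
 [ 0.4803 -0.4116  0.12  ]] [ 0.48838347 -0.40956334  0.12      ]
0.0106 -29.0
0.0114 -112.9
0.0125 150.9
0.0113 57.7
[[ 0.4338 -0.3843  0.05  ]
 [ 0.4798 -0.4058  0.05  ]] 154.9956564738858
tip dist 0.06013401812997784
155.19911642077952
[[ 0.48793344 -0.40542964  0.02      ]]
```

```bash
python3 -c "
from h import *
go([0.4884,-0.409,.09],-24.9)"
python3 -m creep '[{"wx":8,"wy":0,"wz":0,"tx":0.02,"ty":0.0065,"tz":0.048,"claw":0},{"wx":16,"wy":0,"wz":0,"tx":0.05,"ty":0.0065,"tz":0.048,"claw":0},{"wx":25.4,"wy":0,"wz":0,"tx":0.08,"ty":0.0065,"tz":0.048,"claw":0},{"wx":25.4,"wy":0,"wz":0,"tx":0.1,"ty":0.0065,"tz":0.048,"claw":0},{"wx":25.4,"wy":0,"wz":0,"tx":0.1,"ty":0.0065,"tz":0.048,"claw":0},{"wx":25.4,"wy":0,"wz":0,"tx":0.1,"ty":0.0065,"tz":0.048,"claw":0}]'
python3 - <<'E'
from h import *
st(); c,im=shot('wrist','w24'); st();go([0.4884,-0.409,.09],-24.9)
E
```

```text
t 0.1879 0.0071 0.0488 w 25.41 -0.06 0.24 |t| 0.194 rows 3.9
clock: 28.4
position: [0.4889, -0.4073, 0.1786]
tool_rot: [-1.692, 1.567, 2.589]
force: [1.1, -0.2, 0.3]
grip_width: 0.0852
clk 28.40 pos [ 0.4889 -0.4073  0.1786] yaw -24.74 tilt [-0.0034  0.0021 -1.    ] F [ 1.1 -0.2  0.3] w 0.0852 q [ 0.97  0.67 -0.56  1.61  0.41  0.99 -0.16]
clk 28.45 pos [ 0.4891 -0.4078  0.1792] yaw -24.77 tilt [-0.0024  0.0013 -1.    ] F [ 0.3  0.5 -0.1] w 0.0853 q [ 0.97  0.67 -0.56  1.61  0.41  0.99 -0.16]
t 0.0892 0.0001 0.0014 w 0.13 -0.01 0.16 |t| 0.089 rows 1.8
```

View pics/w24.png

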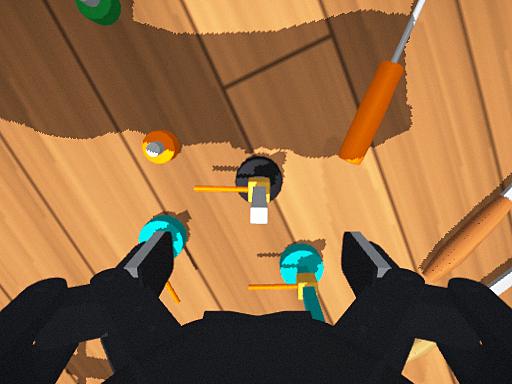

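```bash
python3 -m creep '[{"wx":0.1,"wy":0,"wz":0.1,"tx":0.03,"ty":0,"tz":0.0014,"claw":0},{"wx":0.1,"wy":0,"wz":0.1,"tx":0.06,"ty":0,"tz":0.0014,"claw":0},{"wx":0.1,"wy":0,"wz":0.1,"tx":0.085,"ty":0,"tz":0.0014,"claw":0},{"wx":0.1,"wy":0,"wz":0.1,"tx":0.088,"ty":0,"tz":0.0014,"claw":0},{"wx":0.1,"wy":0,"wz":0.1,"tx":0.088,"ty":0,"tz":0.0014,"claw":0}]'
python3 - <<'E'
from h import *
st(); c,im=shot('wrist','w25'); st();go([0.4884,-0.409,.09],-24.9)
E
```

```text
clock: 28.95
position: [0.4887, -0.409, 0.0923]
tool_rot: [-2.041, 1.57, 2.238]
force: [-0.1, -0.0, 0.6]
grip_width: 0.0855
clk 28.95 pos [ 0.4887 -0.409   0.0923] yaw -24.84 tilt [-2.e-04  3.e-04 -1.e+00] F [-0.1 -0.   0.6] w 0.0855 q [ 0.94  0.78 -0.51  1.66  0.48  0.84 -0.22]
clk 29.00 pos [ 0.489  -0.4093  0.0929] yaw -24.86 tilt [ 5.e-04 -4.e-04 -1.e+00] F [ 0.7 -0.1  0.3] w 0.0858 q [ 0.94  0.78 -0.51  1.66  0.48  0.84 -0.22]
t 0.0029 -0.0006 -0.0000 w 0.04 0.01 -0.04 |t| 0.003 rows 0.1
```

View pics/w25.png

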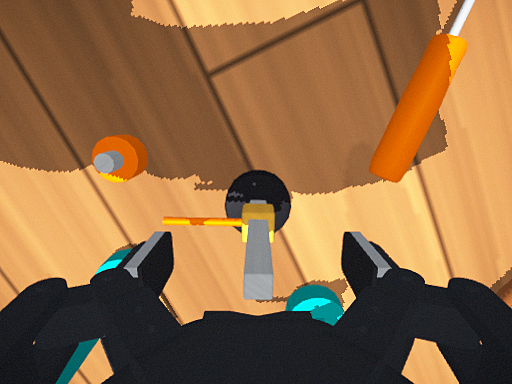

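```bash
python3 -m creep '[{"wx":0,"wy":0,"wz":0,"tx":0.002,"ty":-0.0005,"tz":0,"claw":1},{"wx":0,"wy":0,"wz":0,"tx":0.002,"ty":-0.0005,"tz":0,"claw":1},{"wx":0,"wy":0,"wz":0,"tx":0.002,"ty":-0.0005,"tz":0,"claw":1},{"wx":0,"wy":0,"wz":0,"tx":0.002,"ty":-0.0005,"tz":0,"claw":1},{"wx":0,"wy":0,"wz":0,"tx":0.002,"ty":-0.0005,"tz":0,"claw":1},{"wx":0,"wy":0,"wz":0,"tx":0.002,"ty":-0.0005,"tz":0,"claw":1},{"wx":0,"wy":0,"wz":0,"tx":0.002,"ty":-0.0005,"tz":0,"claw":1},{"wx":0,"wy":0,"wz":0,"tx":0.002,"ty":-0.0005,"tz":0,"claw":1}]' 60
python3 - <<'E'
from h import *
st(); c,im=shot('wrist','w26'); st()
E
```

```text
clock: 29.8
position: [0.4888, -0.4091, 0.0911]
tool_rot: [1.467, 1.57, -0.537]
force: [0.3, -0.2, 4.2]
grip_width: 0.0109
clk 29.80 pos [ 0.4888 -0.4091  0.0911] yaw -24.85 tilt [ 1.e-03 -6.e-04 -1.e+00] F [ 0.3 -0.2  4.2] w 0.0109 q [ 0.94  0.78 -0.51  1.66  0.48  0.83 -0.22]
clk 29.85 pos [ 0.4888 -0.4091  0.0911] yaw -24.85 tilt [ 1.e-03 -7.e-04 -1.e+00] F [ 1.5 -0.5  4.5] w 0.0112 q [ 0.94  0.78 -0.51  1.66  0.48  0.83 -0.22]
```

View pics/w26.png

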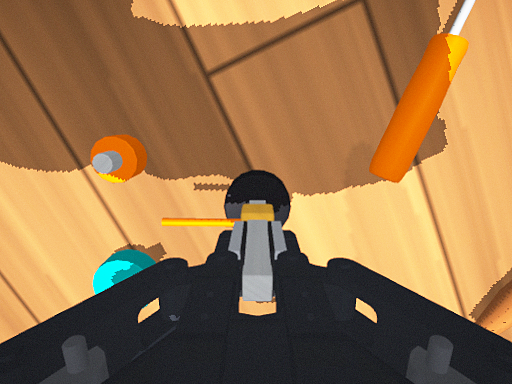

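```bash
python3 - <<'E'
from h import *
c,im=load('w26'); s=bot.observe();R=toolR(s)
cv2.imwrite('pics/c26.png',cv2.resize(im[160:310,150:310],None,fx=5,fy=4,interpolation=cv2.INTER_CUBIC))
for px,z in (((162,221),.05),((228,222.5),.05),((258,202),.02),((258,170),.0),((257,301),.12),((257,276),.12)):
    print(px,(R.T@(onz(c,[px],z)[0]-s['position'])).round(4))
# target
pl=np.array([0.5376,-0.0134]); a=np.radians(0.4)
for d in (.082,): print(pl+d*np.array([np.cos(a),np.sin(a)]))
go([0.6196,-0.0128,.23],0.4)
E
```

```text
(162, 221) [ 0.041  -0.0608 -0.0004]
(228, 222.5) [ 0.0411 -0.019   0.0006]
(258, 202) [ 0.0711  0.0001 -0.0034]
(258, 170) [ 0.0911  0.0002 -0.0233]
(257, 301) [-0.0289 -0.0006  0.006 ]
(257, 276) [-0.0289 -0.0006 -0.0053]
[ 0.619598   -0.01282754]
t -0.1390 -0.0477 -0.4146 w -25.25 0.02 -0.07 |t| 0.440 rows 8.8
```

View pics/c26.png

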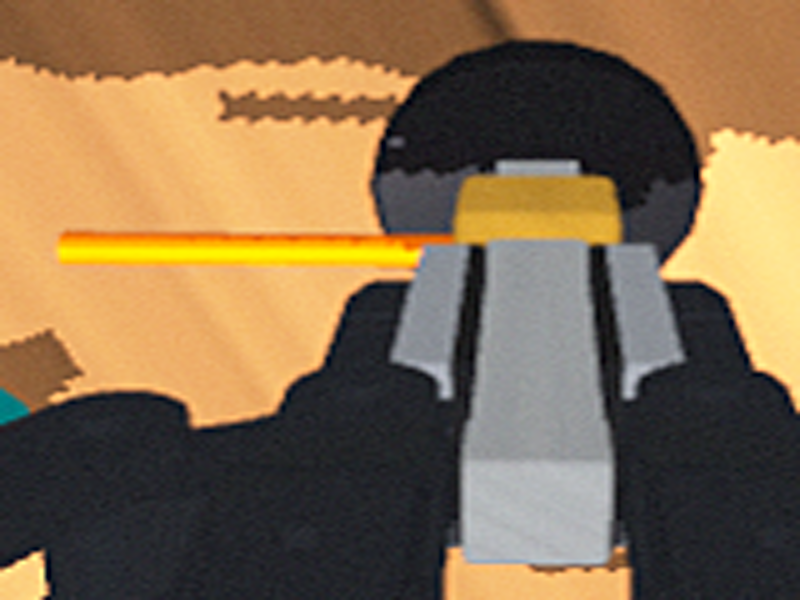

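```bash
python3 -m creep '[{"wx":0,"wy":0,"wz":0,"tx":-0.03,"ty":0,"tz":0,"claw":1},{"wx":0,"wy":0,"wz":0,"tx":-0.07,"ty":0,"tz":0,"claw":1},{"wx":0,"wy":0,"wz":0,"tx":-0.115,"ty":0,"tz":0,"claw":1},{"wx":-3,"wy":0,"wz":0,"tx":-0.139,"ty":-0.005,"tz":-0.04,"claw":1},{"wx":-8,"wy":0,"wz":0,"tx":-0.139,"ty":-0.01,"tz":-0.085,"claw":1},{"wx":-13,"wy":0,"wz":0,"tx":-0.139,"ty":-0.015,"tz":-0.13,"claw":1},{"wx":-18,"wy":0,"wz":0,"tx":-0.139,"ty":-0.02,"tz":-0.175,"claw":1},{"wx":-23,"wy":0,"wz":0,"tx":-0.139,"ty":-0.025,"tz":-0.22,"claw":1}]'
python3 -c "
from h import *
go([0.6196,-0.0128,.23],0.4)"
```

```text
clock: 30.65
position: [0.5582, -0.1973, 0.2296]
tool_rot: [-0.063, 1.57, -1.663]
force: [0.4, -0.6, -4.4]
grip_width: 0.0111
t -0.0005 0.0561 -0.1862 w -2.06 0.04 0.00 |t| 0.194 rows 3.9
```

```bash
python3 -m creep '[{"wx":-2,"wy":0,"wz":0,"tx":0,"ty":0.014,"tz":-0.045,"claw":1},{"wx":-2,"wy":0,"wz":0,"tx":0,"ty":0.028,"tz":-0.09,"claw":1},{"wx":-2,"wy":0,"wz":0,"tx":0,"ty":0.042,"tz":-0.135,"claw":1},{"wx":-2,"wy":0,"wz":0,"tx":0,"ty":0.053,"tz":-0.17,"claw":1},{"wx":-2,"wy":0,"wz":0,"tx":0,"ty":0.056,"tz":-0.186,"claw":1},{"wx":-2,"wy":0,"wz":0,"tx":0,"ty":0.056,"tz":-0.186,"claw":1},{"wx":-2,"wy":0,"wz":0,"tx":0,"ty":0.056,"tz":-0.186,"claw":1}]'
python3 - <<'E'
from h import *
st(); c,im=shot('wrist','w27'); st();go([0.6196,-0.0130,.13],0.4)
E
```

```text
clock: 31.35
position: [0.6191, -0.0138, 0.229]
tool_rot: [-0.763, 1.569, -2.328]
force: [-0.6, -1.3, -4.7]
grip_width: 0.011
clk 31.35 pos [ 0.6191 -0.0138  0.229 ] yaw 0.33 tilt [-0.0013 -0.0013 -1.    ] F [-0.6 -1.3 -4.7] w 0.0110 q [ 0.4   0.62 -0.72  1.61  0.45  1.09 -0.44]
clk 31.40 pos [ 0.6191 -0.0144  0.2291] yaw 0.27 tilt [-0.0011 -0.0015 -1.    ] F [-0.1 -0.4 -4.2] w 0.0112 q [ 0.4   0.62 -0.72  1.61  0.45  1.09 -0.44]
t 0.0990 0.0006 -0.0016 w -0.13 0.09 0.06 |t| 0.099 rows 2.0
```

View pics/w27.png

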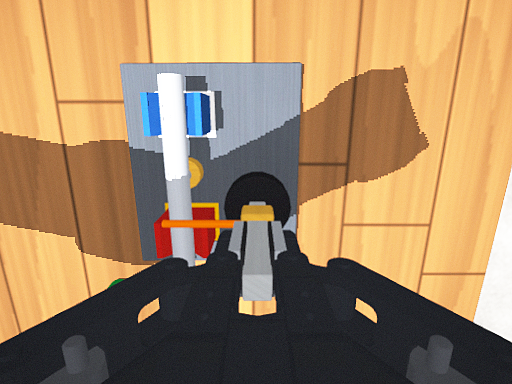

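```bash
python3 -m creep '[{"wx":-0.1,"wy":0.1,"wz":0,"tx":0.03,"ty":0.0005,"tz":-0.0015,"claw":1},{"wx":-0.1,"wy":0.1,"wz":0,"tx":0.06,"ty":0.0005,"tz":-0.0015,"claw":1},{"wx":-0.1,"wy":0.1,"wz":0,"tx":0.085,"ty":0.0005,"tz":-0.0015,"claw":1},{"wx":-0.1,"wy":0.1,"wz":0,"tx":0.1,"ty":0.0005,"tz":-0.0015,"claw":1},{"wx":-0.1,"wy":0.1,"wz":0,"tx":0.1,"ty":0.0005,"tz":-0.0015,"claw":1},{"wx":-0.1,"wy":0.1,"wz":0,"tx":0.1,"ty":0.0005,"tz":-0.0015,"claw":1}]'
python3 - <<'E'
from h import *
st(); c,im=shot('wrist','w28',(100,130,300,280),4); st();go([0.6196,-0.0130,.1163],0.4)
E
```

```text
clock: 32.0
position: [0.6199, -0.0135, 0.1298]
tool_rot: [-2.105, 1.57, 2.613]
force: [0.4, 0.4, -3.9]
grip_width: 0.0109
clk 32.00 pos [ 0.6199 -0.0135  0.1298] yaw 0.33 tilt [-5.e-04  3.e-04 -1.e+00] F [ 0.4  0.4 -3.9] w 0.0109 q [ 0.36  0.74 -0.66  1.69  0.55  0.91 -0.52]
clk 32.05 pos [ 0.6201 -0.0133  0.1303] yaw 0.34 tilt [ 4.e-04  2.e-04 -1.e+00] F [ 0.   0.1 -3.4] w 0.0112 q [ 0.36  0.74 -0.66  1.69  0.55  0.91 -0.52]
t 0.0140 -0.0005 -0.0003 w -0.06 -0.01 -0.02 |t| 0.014 rows 0.3
```

View pics/w28.png

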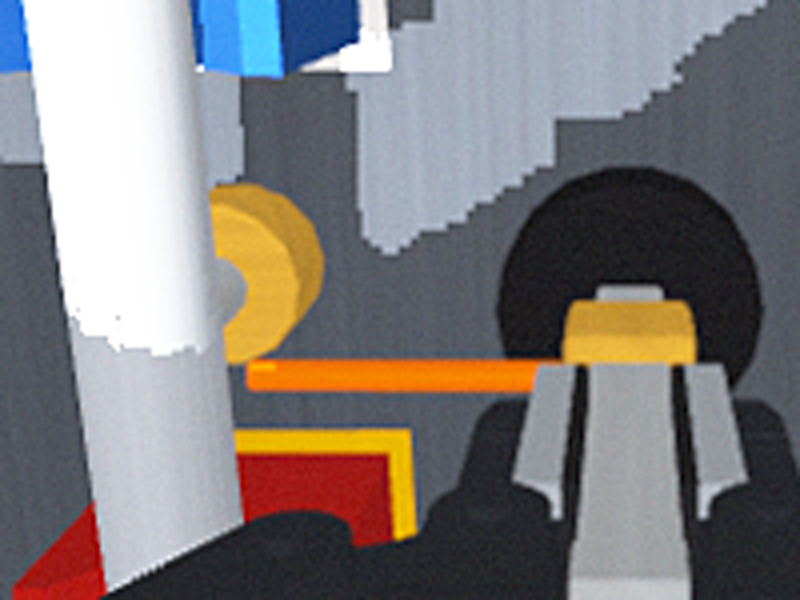

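```bash
python3 -m creep '[{"wx":-0.1,"wy":0,"wz":0,"tx":0.005,"ty":-0.0004,"tz":-0.0003,"claw":1},{"wx":-0.1,"wy":0,"wz":0,"tx":0.01,"ty":-0.0004,"tz":-0.0003,"claw":1},{"wx":-0.1,"wy":0,"wz":0,"tx":0.0128,"ty":-0.0004,"tz":-0.0003,"claw":1},{"wx":-0.1,"wy":0,"wz":0,"tx":0.0128,"ty":-0.0004,"tz":-0.0003,"claw":1},{"wx":-0.1,"wy":0,"wz":0,"tx":0.0128,"ty":-0.0004,"tz":-0.0003,"claw":1}]'
python3 - <<'E'
from h import *
st(); c,im=shot('wrist','w29',(100,130,300,280),4); st();go([0.6196,-0.0130,.1161],0.4)
E
```

```text
clock: 32.55
position: [0.6197, -0.013, 0.1175]
tool_rot: [2.254, 1.57, 0.691]
force: [-0.8, 0.7, -4.2]
grip_width: 0.0112
clk 32.55 pos [ 0.6197 -0.013   0.1175] yaw 0.44 tilt [ 3.e-04  3.e-04 -1.e+00] F [-0.8  0.7 -4.2] w 0.0112 q [ 0.35  0.75 -0.65  1.69  0.56  0.89 -0.52]
clk 32.60 pos [ 0.6198 -0.013   0.1176] yaw 0.44 tilt [ 5.e-04  2.e-04 -1.e+00] F [ 0.6 -0.6 -4.5] w 0.0113 q [ 0.35  0.75 -0.65  1.69  0.56  0.89 -0.52]
t 0.0015 -0.0002 0.0000 w 0.04 -0.01 -0.03 |t| 0.002 rows 0.0
```

View pics/w29.png

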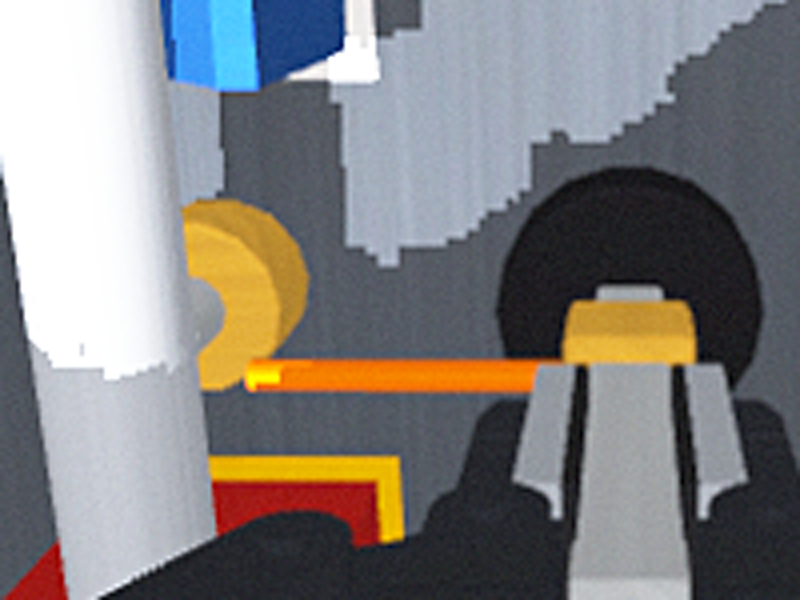

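```bash
python3 - <<'E'
from h import *
c,im=load('w29'); s=bot.observe()
f=lambda a:np.array(a)/4+[100,130]-.4
z=s['position'][2]-.0911+.05
print(z,onz(c,f([[245,375],[247,360],[247,391]]),z).round(4))
print('bar edge',onz(c,f([[197,375]]),.075).round(4))
# jack top, foot
print('foot edge r', onz(c,f([[282,300]]),.045).round(4))
E
```

```text
0.0764940469617673 [[ 0.5584 -0.0144  0.0765]
 [ 0.559  -0.0118  0.0765]
 [ 0.5585 -0.0171  0.0765]]
bar edge [[ 0.5502 -0.0151  0.075 ]]
foot edge r [[ 0.5551 -0.0123  0.045 ]]
```

```bash
python3 -m creep '[{"wx":0,"wy":0,"wz":0,"tx":0.0005,"ty":0.0007,"tz":-0.0006,"claw":1},{"wx":0,"wy":0,"wz":0,"tx":0.0012,"ty":0.0007,"tz":-0.0006,"claw":1},{"wx":0,"wy":0,"wz":0,"tx":0.002,"ty":0.0007,"tz":-0.0006,"claw":1},{"wx":0,"wy":0,"wz":0,"tx":0.002,"ty":0.0007,"tz":-0.0006,"claw":1}]'
```

```text
clock: 33.0
position: [0.6208, -0.0124, 0.1162]
tool_rot: [1.57, 1.569, 0.007]
force: [-2.0, -1.0, 6.6]
grip_width: 0.0112
```

```bash
python3 -m creep '[{"wx":0,"wy":0,"wz":0,"tx":0,"ty":0,"tz":0,"claw":0.8},{"wx":0,"wy":0,"wz":0,"tx":0,"ty":0,"tz":0,"claw":0.7},{"wx":0,"wy":0,"wz":0,"tx":0,"ty":0,"tz":0,"claw":0.5},{"wx":0,"wy":0,"wz":0,"tx":0,"ty":0,"tz":0,"claw":0.4},{"wx":0,"wy":0,"wz":0,"tx":-0.02,"ty":0,"tz":0,"claw":0.4},{"wx":0,"wy":0,"wz":0,"tx":-0.06,"ty":0,"tz":0,"claw":0.4},{"wx":0,"wy":0,"wz":0,"tx":-0.1,"ty":0,"tz":0,"claw":0.4},{"wx":0,"wy":0,"wz":0,"tx":-0.14,"ty":0,"tz":0,"claw":0.4}]'
python3 -m creep '[{"wx":0,"wy":0,"wz":0,"tx":-0.02,"ty":-0.02,"tz":-0.04,"claw":0},{"wx":0,"wy":0,"wz":0,"tx":-0.02,"ty":-0.05,"tz":-0.05,"claw":0},{"wx":0,"wy":0,"wz":0,"tx":-0.02,"ty":-0.05,"tz":-0.05,"claw":0},{"wx":0,"wy":0,"wz":0,"tx":-0.02,"ty":-0.05,"tz":-0.05,"claw":0}]'
python3 - <<'E'
from h import *
st(); c,im=shot('wrist','w30'); st()
shot('scene','s30',(170,130,370,280),4);
E
```

```text
clock: 33.8
position: [0.6204, -0.0123, 0.2578]
tool_rot: [1.817, 1.57, 0.254]
force: [0.8, -0.7, 0.7]
grip_width: 0.0513
clock: 34.2
position: [0.57, 0.0371, 0.2781]
tool_rot: [1.331, 1.569, -0.232]
force: [0.7, -0.6, 0.3]
grip_width: 0.0853
clk 34.20 pos [0.57   0.0371 0.2781] yaw 0.46 tilt [ 1.8e-03 -4.0e-04 -1.0e+00] F [ 0.7 -0.6  0.3] w 0.0853 q [ 0.38  0.5  -0.78  1.68  0.38  1.12 -0.5 ]
clk 34.25 pos [0.5704 0.0367 0.2777] yaw 0.40 tilt [ 1.3e-03 -1.0e-04 -1.0e+00] F [ 0.7 -0.5 -0.3] w 0.0856 q [ 0.38  0.5  -0.78  1.68  0.38  1.12 -0.5 ]
```

View pics/w30.png

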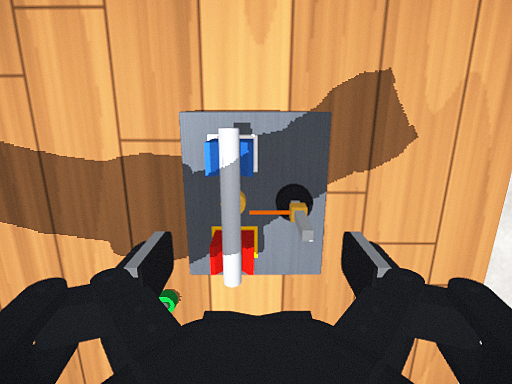

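View pics/s30.png

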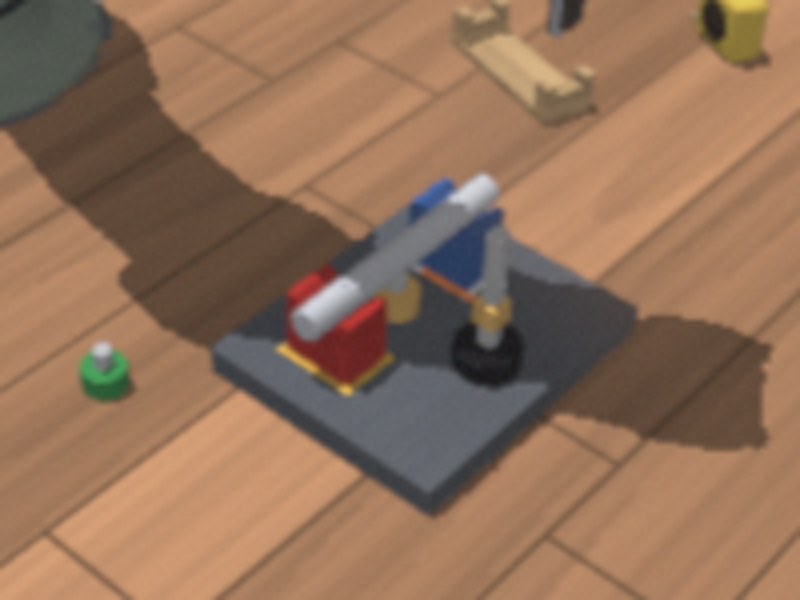

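```bash
python3 - <<'E'
from h import *
c,im=load('w30')
cv2.imwrite('pics/c30.png',cv2.resize(im[120:290,190:330],None,fx=3.5,fy=3.5,interpolation=cv2.INTER_CUBIC))
E
```

```text
(no output)
```

View pics/c30.png

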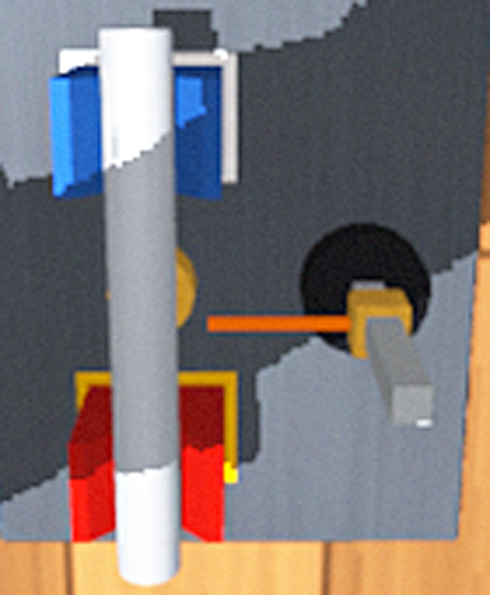

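```bash
python3 - <<'E'
from h import *
c,im=load('w30')
f=lambda a:np.array(a)/3.5+[190,120]-.4
S=onz(c,f([[208,324],[347,324.5]]),.075); d=S[0]-S[1]; print('scriber',S.round(4),np.degrees(np.arctan2(d[1],d[0])).round(1))
print('bar edge',onz(c,f([[176,324]]),.078).round(4),'left',onz(c,f([[111,324]]),.075).round(4))
P=onz(c,f([[136,27],[148,586]]),.087); print('bar',P.round(4),P.mean(0).round(4),np.ptp(P[:,1]))
print('foot',onz(c,f([[366,287]]),.045).round(4), 'post top',onz(c,f([[411,401]]),.145).round(4))
print('blue',onz(c,f([[51,76],[221,72],[221,198],[55,196]]),.08).mean(0).round(4),'red',onz(c,f([[72,442],[224,442],[224,540],[74,540]]),.08).mean(0).round(4))
E
```

```text
scriber [[ 0.5604 -0.015   0.075 ]
 [ 0.6095 -0.0148  0.075 ]] -179.8
bar edge [[ 0.5493 -0.014   0.078 ]] left [[ 0.5261 -0.0152  0.075 ]]
bar [[ 0.5381  0.0881  0.087 ]
 [ 0.5386 -0.1132  0.087 ]] [ 0.5383 -0.0125  0.087 ] 0.20128685722624798
foot [[ 0.6199 -0.0104  0.045 ]] post top [[ 0.62   -0.0125  0.145 ]]
blue [0.5371 0.0523 0.08  ] red [ 0.5388 -0.0784  0.08  ]
```

```bash
python3 -c "
from h import *
go([0.56,-0.013,.28],90.4,False)"
python3 -m creep '[{"wx":-8.5,"wy":0,"wz":0,"tx":0,"ty":0,"tz":0.01,"claw":0},{"wx":-17,"wy":0,"wz":0,"tx":0,"ty":-0.01,"tz":0.02,"claw":0},{"wx":-25.5,"wy":0,"wz":0,"tx":0,"ty":-0.01,"tz":0.03,"claw":0},{"wx":-34,"wy":0,"wz":0,"tx":0,"ty":-0.01,"tz":0.05,"claw":0},{"wx":-42.5,"wy":0,"wz":0,"tx":0,"ty":-0.01,"tz":0.05,"claw":0},{"wx":-51,"wy":0,"wz":0,"tx":0,"ty":-0.01,"tz":0.05,"claw":0},{"wx":-59.5,"wy":0,"wz":0,"tx":0,"ty":-0.01,"tz":0.05,"claw":0},{"wx":-68,"wy":0,"wz":0,"tx":0,"ty":-0.01,"tz":0.05,"claw":0}]'
python3 -c "
from h import *
go([0.56,-0.013,.28],90.4,False)"
```

```text
t -0.0025 -0.0109 0.0496 w -90.01 0.04 -0.05 |t| 0.051 rows 10.5
clock: 35.1
position: [0.5614, -0.0141, 0.277]
tool_rot: [1.489, 1.57, 1.116]
force: [0.8, -0.7, 0.6]
grip_width: 0.0855
t -0.0030 0.0005 -0.0017 w -21.74 0.02 -0.06 |t| 0.003 rows 2.5
```

```bash
python3 -m creep '[{"wx":-8,"wy":0,"wz":0,"tx":0,"ty":0.0005,"tz":0,"claw":0},{"wx":-16,"wy":0,"wz":0,"tx":0,"ty":0.0005,"tz":0,"claw":0},{"wx":-22,"wy":0,"wz":0,"tx":0,"ty":0.0005,"tz":0,"claw":0},{"wx":-22,"wy":0,"wz":0,"tx":0,"ty":0.0005,"tz":0,"claw":0},{"wx":-22,"wy":0,"wz":0,"tx":0,"ty":0.0005,"tz":0,"claw":0}]'
python3 - <<'E'
from h import *
st(); c,im=shot('wrist','w31'); st()
cv2.imwrite('pics/c31.png',cv2.resize(im[60:260,160:360],None,fx=3,fy=3,interpolation=cv2.INTER_CUBIC))
E
```

```text
clock: 35.6
position: [0.5618, -0.014, 0.2766]
tool_rot: [1.625, 1.569, 1.632]
force: [-0.5, 1.1, 0.1]
grip_width: 0.0857
clk 35.60 pos [ 0.5618 -0.014   0.2766] yaw 90.42 tilt [-1.0e-04  1.7e-03 -1.0e+00] F [-0.5  1.1  0.1] w 0.0857 q [ 0.68  0.62 -1.15  1.7   0.6   1.22  0.97]
clk 35.65 pos [ 0.5618 -0.0139  0.2768] yaw 90.45 tilt [ 2.0e-04  1.4e-03 -1.0e+00] F [0.1 0.3 0.4] w 0.0857 q [ 0.68  0.62 -1.15  1.7   0.6   1.22  0.97]
```

View pics/c31.png

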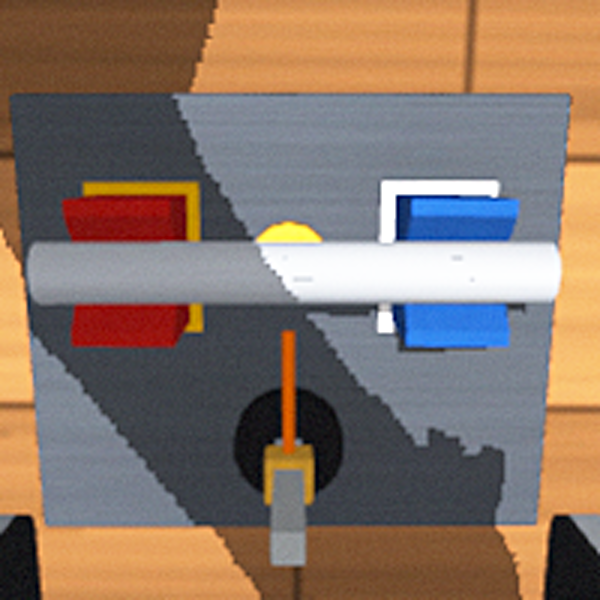

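```bash
python3 - <<'E'
from h import *
c,im=load('w31')
f=lambda a:np.array(a)/3+[160,60]-.33
P=onz(c,f([[28,272],[560,272]]),.083);print('bar',P.round(4),P.mean(0).round(4),np.ptp(P[:,1]))
S=onz(c,f([[288.7,331],[289.3,445]]),.075);d=S[0]-S[1];print('scr',S.round(4),np.degrees(np.arctan2(d[1],d[0])))
print('bar far edge',onz(c,f([[289,303]]),.075).round(4))
print('jack',onz(c,f([[257,238],[321,238]]),.045).mean(0).round(4))
print('red',onz(c,f([[64,201],[185,196],[180,347],[72,347]]),.08).mean(0).round(4),'blue',onz(c,f([[411,198],[518,201],[509,347],[405,347]]),.08).mean(0).round(4))
print('redm',onz(c,f([[83,183],[201,183],[203,331]]),.025).round(4),'white',onz(c,f([[381,181],[498,181],[378,331]]),.025).round(4))
E
```

```text
bar [[ 0.5368 -0.1131  0.083 ]
 [ 0.5355  0.088   0.083 ]] [ 0.5362 -0.0125  0.083 ] 0.20107465663705346
scr [[ 0.5605 -0.0144  0.075 ]
 [ 0.6078 -0.0139  0.075 ]] -179.3729730454702
bar far edge [[ 0.5493 -0.0144  0.075 ]]
jack [ 0.5268 -0.0146  0.045 ]
red [ 0.5379 -0.0769  0.08  ] blue [0.5372 0.0511 0.08  ]
redm [[ 0.5054 -0.1044  0.025 ]
 [ 0.5051 -0.053   0.025 ]
 [ 0.5705 -0.0535  0.025 ]] white [[0.5038 0.0251 0.025 ]
 [0.5033 0.076  0.025 ]
 [0.57   0.026  0.025 ]]
```

```bash
python3 - <<'E'
from h import *
c,im=shot('top','t9')
st(); print(bot.job_done())
E
```

```text
clk 35.70 pos [ 0.5617 -0.0138  0.2769] yaw 90.49 tilt [ 4.0e-04  1.1e-03 -1.0e+00] F [-0.5  0.  -0.1] w 0.0855 q [ 0.68  0.62 -1.15  1.7   0.6   1.22  0.97]
the job is handed in; nothing more can be done
None
```

View pics/t9.png

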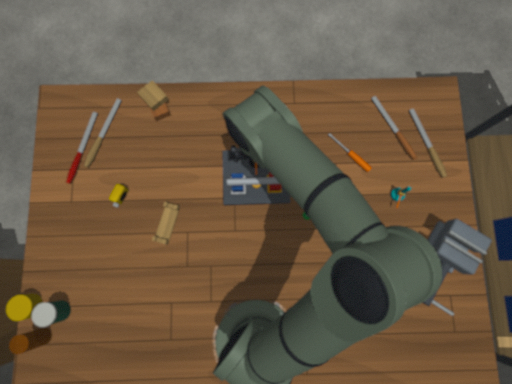

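The set-up is complete and was handed in at 35.7 s of the 136 s allowed. I placed the blue V-block on white, the red on yellow, the brass jack between them, the bar in both grooves, then the black gauge behind the bar.

Last checks:
- **V-blocks:** both sit square on their marks with the grooves in line, within about 1 mm in most views. The last view put red up to 2 mm off along the bar, which is about its measuring error.
- **Jack and bar:** the bar's contact height matched both grooves. Its middle is about 1–2 mm to the robot's left of the jack. Views disagree by about that much: the jack read y = -0.0133 m in one and -0.0146 m in the last, and the bar's middle read -0.0125 m.
- **Gauge:** the scriber tip is about 10–11 mm short of the bar. It points within about 1° of square and about 2 mm to the robot's right of the bar's middle. I left these small offsets as they are.
- **Bystanders:** the tape measure and screwdriver look unmoved in the last top view. The arm hid the plate's surroundings and most of the look-alike tools there.
- **Robot:** it was touching nothing at hand-in, with the gripper open about 0.28 m above the bench. The wrist force readings I took stayed under about 15 N.

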